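# Set the tube mixer's click-stop timer dial and start it

## Task

Set the run time on the white tube mixer: turn the large black dial on its sloping panel clockwise by exactly four clicks from where it stands now, and let go of it. Then press the round start key on the same panel fully in and let it come back out. Leave the small knob between them as it is set, and do not disturb the other things on the bench.

Things in the scene. Friction and masses are not known exactly. Their poses are not given: they have to be found in the camera images.
- mixer: White tube mixer, fixed, 300 (x) x 280 (y) x 111 mm high; vials on its rear deck up to 161 mm high. Origin: centre of its underside, on the table; z up. Its panel faces the robot (-x side) and slopes at 30 degrees, low edge 30 mm high nearest the robot, high edge 111 mm: in the mixer's frame the outward normal is (-0.5, 0, 0.866), upslope is (0.866, 0, 0.5).
- dial: Timer dial, the LARGE black round knob on the panel's left half seen from the robot. Origin: on its axis at the panel's face; z: turning axis, the panel's outward normal; x: towards its white pointer mark. Clockwise seen from outside = negative turn about z. Click stops every 20 degrees, 12 in all, a tick for each; it starts in one of the first four, so 80 degrees clockwise are free.
- dial_grip (a point): Centre of the dial's ribbed grip, 18.5 mm above the panel's face; axes as the dial's. The grip is 38 mm in diameter, from 7 to 30 mm above the panel, on a skirt 52 mm in diameter and 7 mm high. Each click needs about 0.1 N m, felt building up and giving way; released between two stops, the dial snaps to the nearer one.
- dial_pointer (a point): The dial's white pointer mark at the skirt's rim, 24 mm from the axis, 7 mm above the panel's face. It moves round with the dial: four clicks from the start are 30.9 mm in a straight line.
- start_key (a joint): The start key, in m pressed: 0 = out, 0.006 = fully in; spring 1.5 N at first, 5 N fully in, comes back when released. A white round push key on the panel's right half, 26 mm in diameter, in a grey collar 42 mm in diameter and 12 mm high; 155 mm from the dial's axis across the panel and 10 mm downslope.
- start_key_top (a point): Centre of the start key's top face, 22 mm above the panel's face when out; z along the panel's outward normal, which is opposite to the direction of pressing.
- speed_pointer (a point): Mark on the rim of the small black speed knob (18 mm in diameter, 17 mm high, plain and without clicks) that stands between the dial and the start key, 90 mm from the dial's axis and 65 mm from the key's; the mark is 8 mm from that knob's axis. To be left as it is.
- vial_rack: Bystander: grey rack 120 x 190 x 36 mm with small capped vials up to 63 mm high, to the right of the mixer. Origin: centre of underside.
- label_roll: Bystander: roll of paper labels 84 mm in diameter, 45 mm high, to the left of the mixer. Origin: centre of underside.
- reagent_jar: Bystander: amber glass jar 56 mm in diameter, 85 mm high, left of the mixer. Origin: centre of underside.
- clear_tub: Bystander: clear plastic tub 90 mm in diameter, 60 mm high, left of the label roll. Origin: centre of underside.
- tip_box: Bystander: grey box with a clear top, 88 x 118 x 52 mm, right of the mixer nearer the robot than the rack. Origin: centre of underside.
- bench_timer: Bystander: small white electronic timer 50 x 65 x 16 mm, lying in front of the mixer. Origin: centre of underside.
- marker: Bystander: marker pen 118 x 13.5 x 13.5 mm, lying in front of the mixer. Origin: middle of its underside.

How it is judged:
On the way, in this order (a step that is already met when the one before it is completed fails the run):
1. the dial stands four clicks further clockwise and is let go, before the key is pressed (distance of dial_pointer from where it was at the start of the episode between 0.0283 and 0.0332 m and contact force between the fingers and dial below 0.1 N), for 0.3 s.
2. the start key is pressed fully in (value of joint start_key above 0.005 m), for 0.05 s.
At the end, for the whole second after the job is handed in: The dial rests four clicks clockwise of where it started (pointer mark 28.3 to 33.2 mm from its starting place: within about 0.4 of a click) and the start key, pressed in at least 5 of its 6 mm after that, is out again (less than 1.5 mm in) (distance of dial_pointer from where it was at the start of the episode between 0.0283 and 0.0332 m and value of joint start_key below 0.0015 m and angular speed of dial below 0.1 rad/s); the robot touches nothing.
It fails at once if the start key is pressed (more than 3 mm) while the dial does not stand four clicks on (value of joint start_key above 0.003 m and (distance of dial_pointer from where it was at the start of the episode below 0.0283 m or distance of dial_pointer from where it was at the start of the episode above 0.0332 m)).
It fails at once if the small speed knob is turned (its mark moves more than 4 mm) (distance of speed_pointer from where it was at the start of the episode above 0.004 m).
It fails at once if a bystander is pushed more than 30 mm (distance of any of vial_rack, label_roll, reagent_jar, clear_tub, tip_box, bench_timer, marker from where it was at the start of the episode above 0.03 m).
It also fails if it takes over 54 s, if anything falls off the work surface, if the arm or the gripper's body presses on something with over 40 N, if the wrist force passes 120 N, or if a joint passes its speed limit or range.

## Robot

A 7-joint arm with a two-finger parallel gripper is mounted at the origin on the work surface. World frame = base frame: x ahead of the robot, y to its left, z up, the work surface at z = 0. Lengths are in m, angles in rad, forces in N, time in s.
With the tool pointing down it reaches from about 0.35 to 0.9 m from the base axis. Payload 8.1 kg.
Tool frame: the origin (TCP) lies midway between the tips of the shut fingers; the grasp point (between the pads) lies 19 mm behind it; x points along the fingers, z is the direction in which the jaws open and shut, and the axes are right-handed (so a half turn about x gives the same grasp; the last joint's range is limited). The gripper opens to 92 mm and grips with 3 to 60 N. Pads are 19 mm wide; open, the fingers measure 130 mm over their backs; the gripper's body (75 mm by 190 mm) begins 47 mm behind the grasp point.
Start: joints at [-1.367, 0.434, 0.025, 1.573, -0.012, 1.134, -0.075], TCP at [0.189, 0.596, 0.227] pointing down, gripper open.
Joint ranges: [-2.62, 2.62], [-0.44, 2.09], [-1.27, 1.32], [0.08, 2.57], [-1.32, 4.46], [0.12, 2], [-2.74, 2.74]. Speed limits (rad/s): [2.22, 2.22, 3.01, 3.01, 3.14, 3.14, 3.14].

## Interface

Orientations are given as a rotation vector (axis times angle).
In Python, from cell import arm gives the robot as it stands. The module is installed in compiled form; this text tells all that it offers.
- The arm moves only by the tool move_arm, never from a script. Its argument "steps" is text: rows parted by semicolons, each of 5 numbers parted by spaces: the shift along the tool's x, y, z in m, then the turn about the tool's x in rad, then the closure in counts, from 0 (fully open) to 255 (shut). A call has 1 to 10 rows; each row is the pose to reach, as a shift and turn from the pose commanded when the call began, along the tool's axes at that moment; what a row does not reach only later rows make up. A row lasts 1/12 s, in which the tool goes at most 41.7 mm and 7.16 degrees, less where a joint would pass 70% of its speed; a pose out of reach is approached as far as the arm can. A call with a gripper value outside its range is refused whole. The fingers move at their own pace and stop on an object; "squeeze" is the grip in N (left out, the last holds). Time passes only in rows, so rows that repeat a pose let the fingers close. It gives the time, the measured TCP pose, the force and the opening at its end, in the units of the state.
- arm.observe(): the state, without advancing time (a new reading comes with each control period).
- arm.get_image(name): name is "side" or "top" or "wrist"; returns a dict with "img" (480x640x3 uint8, blue, green, red), "z_map" (480x640 float32, m along the optical axis (not along the pixel's ray), 0 where there is no reading), "vfov" (degrees; the focal length in pixels is half the picture's height over the tangent of half this angle, whatever the lens; pixels are square), "cx", "cy" (the principal point, pixels), "k1" (the pictures are not rectified: a ray, as slopes to the right and down, at radius r is drawn at 1 + k1 r^2 times it, then the intrinsics apply), "extrinsics" (4x4, takes a point from camera to world coordinates). Camera axes: x right, y up, looking along -z (the intrinsics and any distortion apply to the point x, -y, -z); pixel columns grow to the right and rows downward; lengths in m; the calibration is good to about 2 mm. A picture is of the moment at which its call begins.
- arm.sign_off(): hands the job in, once; it reports no verdict.
The state is a dict: "clock": time; "joints": joint angles; "dq": joint speeds; "joint_efforts": joint torques, N m; "position": TCP position; "ee_rot": TCP orientation; "force": force on the tool from outside, world axes, zero at the start; "ft_torque": the same for the moment, N m; "width": opening from 0.0 (shut) to 1.0 (fully open).
Only numpy, scipy, OpenCV 4.12 (cv2) and the standard library are available. Lean on these libraries where they do the work, as an engineer would, in place of code of your own. Each camera call takes 0.05 s, during which the arm holds its last target.

## Working session

There is one attempt and no reset: what is moved stays moved. The work goes in short steps, Python scripts to look and compute and a tool call to move; the robot and the scene stay as the last step left them, time stands still between calls to the robot, and variables do not carry over. Pictures are saved under pics/ and viewed, and the job is handed in when it is done.

Besides the shell and the picture viewer there is one more tool, called after "Emit:" by a JSON object that holds its "api" and its "payload", one argument or row to a line. move_arm: Moves the arm, as the interface text tells. Its arguments: {"type":"object","properties":{"steps":{"type":"string"},"squeeze":{"type":"number"}},"required":["steps"]}

```bash
mkdir -p pics
cat > h.py <<'E'
import numpy as np,cv2
from scipy.spatial.transform import Rotation as R
from cell import arm
def pts(im):
    h,w=im['z_map'].shape;f=h/2/np.tan(np.radians(im['vfov'])/2)
    K=np.array([[f,0,im['cx']],[0,f,im['cy']],[0,0,1.]])
    uv=np.stack(np.meshgrid(np.arange(w),np.arange(h)),-1).astype(np.float64)
    n=cv2.undistortPoints(uv.reshape(-1,1,2),K,np.array([im['k1'],0,0,0.]),).reshape(h,w,2)
    z=im['z_map'];E=im['extrinsics']
    c=np.stack([n[...,0]*z,-n[...,1]*z,-z],-1)
    d=np.stack([n[...,0],-n[...,1],-np.ones((h,w))],-1)@E[:3,:3].T
    return c@E[:3,:3].T+E[:3,3],d,E[:3,3]
E
python3 - <<'E'
from h import *
import pickle
s=arm.observe();print({k:np.round(v,3) for k,v in s.items()})
d={}
for n in ['top','side','wrist']:
    im=arm.get_image(n);d[n]=im;cv2.imwrite(f'pics/{n}0.png',im['img']);print(n,im['vfov'],im['k1'],im['extrinsics'].round(3).tolist())
pickle.dump(d,open('d0.pkl','wb'))
E
```

```text
{'clock': np.float64(0.0), 'joints': array([-1.367,  0.435,  0.025,  1.574, -0.012,  1.134, -0.075]), 'dq': array([-0.001,  0.001, -0.001, -0.001, -0.001, -0.   , -0.001]), 'joint_efforts': array([ 1.0000e-03, -6.6783e+01,  9.8500e-01, -3.1446e+01, -6.1000e-02,
        4.3000e-02,  0.0000e+00]), 'position': array([0.189, 0.595, 0.226]), 'ee_rot': array([-0.981,  1.34 ,  0.98 ]), 'force': array([ 0.183, -0.454,  0.811]), 'ft_torque': array([-0.052,  0.038, -0.029]), 'width': np.float64(1.005)}
top 55.18876478781905 0.0006607559657043285 [[-0.029, 0.996, -0.086, 0.465], [-1.0, -0.029, -0.001, 0.045], [-0.003, 0.085, 0.996, 0.987], [0.0, 0.0, 0.0, 1.0]]
side 53.56732607594049 -0.07521166345337194 [[-0.972, 0.144, -0.188, 0.384], [-0.236, -0.539, 0.809, 0.821], [0.015, 0.83, 0.557, 0.591], [0.0, 0.0, 0.0, 1.0]]
wrist 61.61635753161981 -0.08020745995342525 [[0.303, -0.924, -0.234, 0.125], [0.953, 0.293, 0.076, 0.615], [-0.001, -0.246, 0.969, 0.384], [0.0, 0.0, 0.0, 1.0]]
```

```bash
ls -la .
```

```text
total 6320
drwxr-xr-x  3 agent agent    4096 Dec  7 02:54 .
drwxr-xr-x 23 root  root     4096 Dec  7 02:54 ..
-rw-r--r--  1 agent agent 6452372 Dec  7 02:54 d0.pkl
-rw-r--r--  1 agent agent     592 Dec  7 02:54 h.py
drwxr-xr-x  2 agent agent    4096 Dec  7 02:54 pics
```

View pics/top0.png

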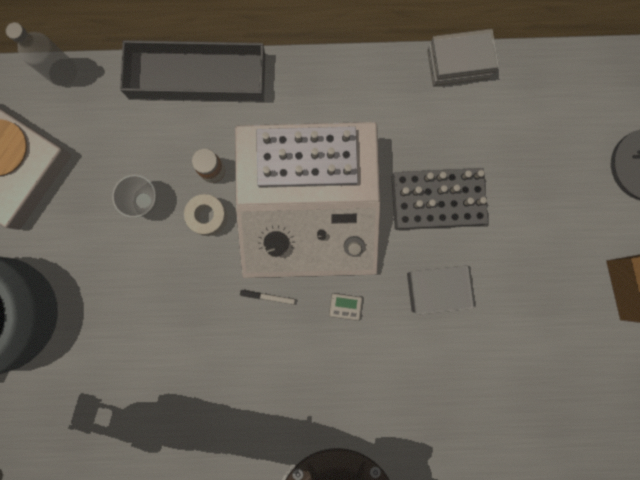

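View pics/side0.png

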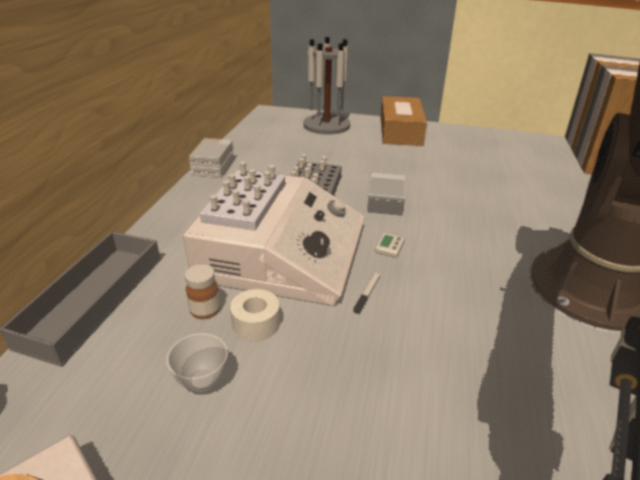

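View pics/wrist0.png

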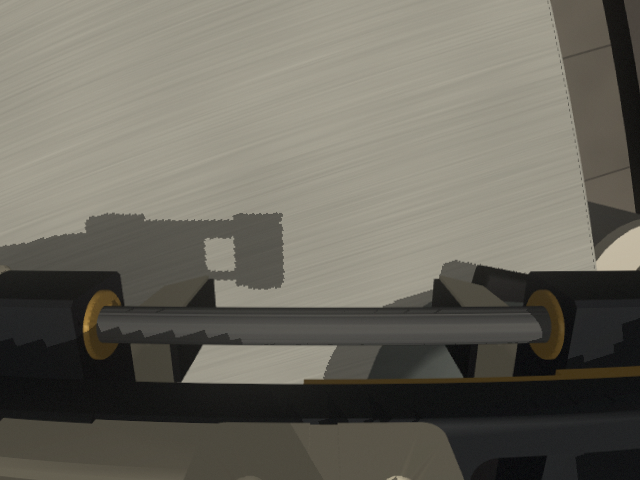

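The top view shows the dial at about (276,243), the speed knob at (322,235) and the key at (354,245). The arm is clear of all three. Next I'll measure the panel.

Run:
```python
from h import *
import pickle
d=pickle.load(open('d0.pkl','rb'))
s=arm.observe();print(R.from_rotvec(s['ee_rot']).as_matrix().round(3).tolist())
im=d['top'];P,D,C=pts(im)
# panel plane from depth
m=np.zeros((480,640),bool)
m[255:270,250:370]=1; m[215:225,250:320]=1
Q=P[m]; c=np.median(Q,0);
for _ in range(4):
    c=Q.mean(0);n=np.linalg.svd(Q-c,full_matrices=False)[2][2];n*=np.sign(n[2]);r=(Q-c)@n;Q=Q[abs(r)<0.004]
print('plane',c,n,len(Q),r.std())
H=(P-c)@n
for nm,(a,b,lo,hi) in dict(dial=(276,243,.02,.04),key=(354,245,.017,.03),speed=(322,235,.011,.025)).items():
    w=np.zeros((480,640),bool);w[b-16:b+16,a-16:a+16]=1;w&=(H>lo)&(H<hi)
    q=P[w];hh=np.median(H[w]);print(nm,w.sum(),'h',hh,'mean',q.mean(0).round(4),'bbox mid',((q.max(0)+q.min(0))/2).round(4),'span',np.ptp(q,0).round(3))
print('table z',np.median(P[330:350,250:400,2]))
for nm,(u,v) in dict(dial=(276,243)).items(): print(P[v,u])
z=cv2.resize(im['img'][195:285,225:385],None,fx=5,fy=5,interpolation=cv2.INTER_CUBIC);z=cv2.convertScaleAbs(z,alpha=1.5);cv2.imwrite('pics/z1.png',z)
```

```text
[[-0.0, -0.953, 0.302], [-0.001, 0.302, 0.953], [-1.0, -0.0, -0.001]]
plane [ 0.50984347 -0.0244558   0.04883629] [-0.6397263   0.04982612  0.76698606] 339 0.0012426982799120347
dial 284 h 0.027221791296583968 mean [0.5367 0.1078 0.0979] bbox mid [0.537  0.1077 0.098 ] span [0.032 0.037 0.023]
key 1 h 0.01759637355962639 mean [ 0.5244 -0.0516  0.0857] bbox mid [ 0.5244 -0.0516  0.0857] span [0. 0. 0.]
  return _methods._mean(a, axis=axis, dtype=dtype,
  ret = ret.dtype.type(ret / rcount)
<stdin>:16: RuntimeWarning: Mean of empty slice.
  ret = um.true_divide(
Traceback (most recent call last):
ValueError: zero-size array to reduction operation maximum which has no identity
```

Run:
```python
from h import *
import pickle
d=pickle.load(open('d0.pkl','rb'))
im=d['top'];P,D,C=pts(im)
for v in (150,190,200,205,210,215,220,225,250,260,265,270,273,276): print(v,P[v,300].round(4),P[v,250].round(4),P[v,372].round(4))
q=P[210:270,243:374].reshape(-1,3)
for lo in range(1):
    best=None;rng=np.random.default_rng(0)
    for _ in range(800):
        a,b,c=q[rng.choice(len(q),3,replace=False)];n=np.cross(b-a,c-a);L=np.linalg.norm(n)
        if L<1e-4: continue
        n/=L;k=(abs((q-a)@n)<.0015).sum()
        if best is None or k>best[0]:best=(k,a,n)
    k,a,n=best;Q=q[abs((q-a)@n)<.002];c=Q.mean(0);n=np.linalg.svd(Q-c,full_matrices=False)[2][2];n*=np.sign(n[2])
print(k,len(q),c,n)
H=(P-c)@n
for nm,(a,b,lo,hi) in dict(dial=(276,243,.022,.036),key=(354,245,.018,.03),speed=(322,235,.011,.025)).items():
    w=np.zeros((480,640),bool);w[b-16:b+16,a-16:a+16]=1;w&=(H>lo)&(H<hi)
    q=P[w]
    if len(q):print(nm,w.sum(),'h',np.median(H[w]),'mean',q.mean(0).round(4),'bbox mid',((q.max(0)+q.min(0))/2).round(4),'span',np.ptp(q,0).round(3))
z=cv2.resize(im['img'][195:285,225:385],None,fx=5,fy=5,interpolation=cv2.INTER_CUBIC);z=cv2.convertScaleAbs(z,alpha=1.5);cv2.imwrite('pics/z1.png',z)
```

```text
150 [0.7181 0.0542 0.1343] [0.7277 0.1518 0.1118] [ 0.7201 -0.0853  0.1132]
190 [0.646  0.0567 0.111 ] [0.6489 0.1534 0.1108] [ 0.6412 -0.082   0.1141]
200 [0.6262 0.0572 0.1125] [0.629  0.1535 0.1124] [ 0.6224 -0.0817  0.1106]
205 [0.6169 0.0575 0.1098] [0.6198 0.1541 0.1096] [ 0.613  -0.0815  0.1088]
210 [0.6082 0.0579 0.1036] [0.611  0.155  0.1035] [ 0.6044 -0.0822  0.1011]
215 [0.599  0.0582 0.0994] [0.6017 0.1555 0.1008] [ 0.5951 -0.0823  0.0977]
220 [0.5896 0.0585 0.096 ] [0.5925 0.1563 0.0959] [ 0.5854 -0.0821  0.0965]
225 [0.5806 0.0589 0.0897] [0.5831 0.1569 0.093 ] [ 0.5768 -0.083   0.0869]
250 [0.5333 0.0607 0.0623] [0.5361 0.1613 0.0654] [ 0.5291 -0.0844  0.0626]
260 [0.5137 0.0615 0.0525] [0.5166 0.1633 0.0525] [ 0.5094 -0.0851  0.0515]
265 [0.5037 0.0619 0.0466] [0.5067 0.1643 0.046 ] [ 0.4996 -0.0861  0.0413]
270 [0.4937 0.0623 0.0403] [0.4967 0.1652 0.0405] [ 0.4895 -0.0862  0.0377]
273 [0.4876 0.0625 0.0357] [0.4906 0.1654 0.0392] [ 0.4833 -0.0863  0.0347]
276 [0.4815 0.0628 0.0323] [0.4844 0.1658 0.0375] [ 0.4776 -0.0906  0.0021]
4772 7860 [0.55398802 0.04473248 0.07435414] [-5.02131345e-01  1.60248339e-04  8.64791354e-01]
dial 292 h 0.029029079568306318 mean [0.5372 0.1078 0.098 ] bbox mid [0.5379 0.1077 0.098 ] span [0.034 0.037 0.023]
key 116 h 0.021154243983295046 mean [ 0.5312 -0.0466  0.0858] bbox mid [ 0.5314 -0.0461  0.085 ] span [0.021 0.024 0.015]
speed 66 h 0.016265244863944137 mean [0.558  0.0181 0.0952] bbox mid [0.5582 0.0183 0.0958] span [0.017 0.016 0.012]
```

View pics/z1.png

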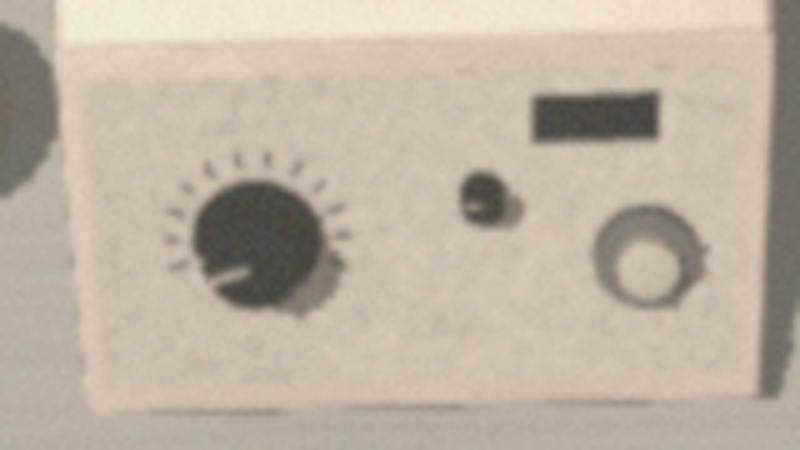

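The panel fit gives normal (-0.502, 0, 0.865), so the mixer's yaw is about 0. The tool stays vertical, so I'll grip the dial across y and turn it in two strokes of about 40° each, from +20° to −20° about y. First I'll travel to above the dial.

Emit:
{"api": "move_arm", "payload": {
  "steps": "0 -0.481 -0.359 -0.656 110;0 -0.481 -0.359 -0.656 110;0 -0.481 -0.359 -0.656 110;0 -0.481 -0.359 -0.656 110;0 -0.481 -0.359 -0.656 110;0 -0.481 -0.359 -0.656 110;0 -0.481 -0.359 -0.656 110;0 -0.481 -0.359 -0.656 110;0 -0.481 -0.359 -0.656 110;0 -0.481 -0.359 -0.656 110",
  "squeeze": 30
}}

```text
clock: 0.98
position: [0.4308, 0.2578, 0.2268]
ee_rot: [-1.461, 1.023, 1.462]
force: [0.1, 0.7, 0.2]
width: 0.567
```

```bash
cat > t.py <<'E'
from h import *
import sys
s=arm.observe();p=s['position'];M=R.from_rotvec(s['ee_rot']).as_matrix()
g=np.array([float(a) for a in sys.argv[1:4]]);phi=float(sys.argv[4])
cur=np.degrees(np.arctan2(M[1,2],M[0,2]))
print('t',s['clock'],'pos',p.round(4),'x',M[:,0].round(3),'phi',cur.round(2),'w',s['width'],'F',s['force'].round(2))
print('shift',(M.T@(g-p)).round(4),'turn',np.radians(cur-phi).round(4), 'joints',s['joints'].round(2))
E
python3 t.py .539 .1077 .226 110
```

```text
t 0.9833 pos [0.4308 0.2578 0.2268] x [ 0.  0. -1.] phi 110.0 w 0.5671574435364519 F [0.12 0.75 0.17]
shift [ 0.0008 -0.0503 -0.1781] turn 0.0001 joints [-0.68  0.23  0.04  1.87 -0.01  1.04  1.29]
```

Emit:
{"api": "move_arm", "payload": {
  "steps": "0 -0.05 -0.178 0 110;0 -0.05 -0.178 0 110;0 -0.05 -0.178 0 110;0 -0.05 -0.178 0 110;0 -0.05 -0.178 0 110;0 -0.05 -0.178 0 110"
}}

```text
clock: 1.48
position: [0.5404, 0.1039, 0.2266]
ee_rot: [-1.458, 1.029, 1.454]
force: [-0.4, -0.5, -0.4]
width: 0.566
```

```bash
python3 t.py .539 .1077 .0872 110
python3 - <<'E'
from h import *
for n in ('wrist','side'):
    im=arm.get_image(n);cv2.imwrite(f'pics/{n}1.png',im['img'])
E
```

```text
t 1.4833 pos [0.5404 0.1039 0.2266] x [ 0.001 -0.002 -1.   ] phi 109.56 w 0.5656887799129316 F [-0.38 -0.48 -0.45]
shift [1.393e-01 1.000e-04 4.400e-03] turn -0.0077 joints [-0.4   0.31  0.15  1.77 -0.05  1.07  1.67]
```

View pics/wrist1.png

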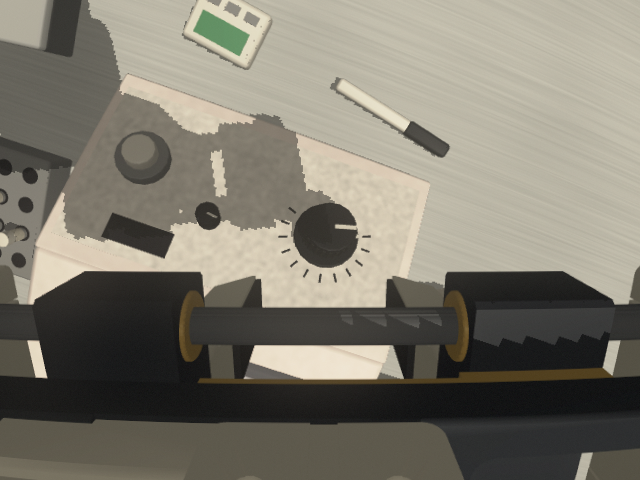

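View pics/side1.png

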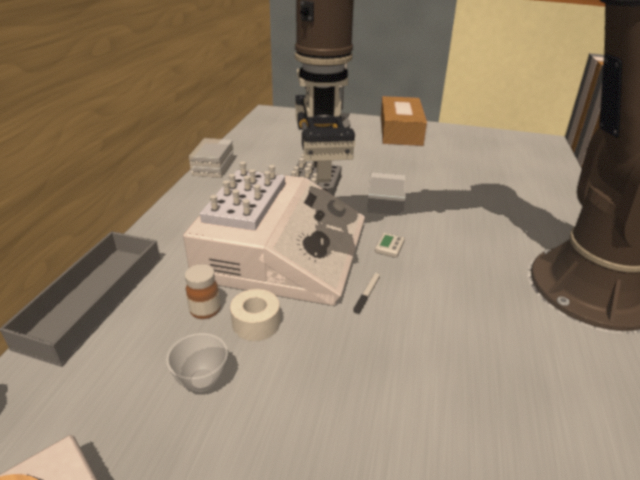

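The wrist view shows the dial at about (325,235) with its white mark at (345,227), and the speed knob at (208,215). Next I'll record the mark's position on the skirt plane as the baseline and check that the arm has settled.

```bash
cat > ptr.py <<'E'
from h import *
import sys
n=np.array([-.5,0,.866]);u=np.array([.866,0,.5]);foot=np.array([.552,.1077,.0727]);v=np.array([0,1.,0])
def run(name,tag):
    im=arm.get_image(name);P,D,C=pts(im)
    def plane(h):
        t=((foot+h*n-C)@n)/(D@n);X=C+D*t[...,None]-foot;return X@u,X@v
    g=cv2.cvtColor(im['img'],cv2.COLOR_BGR2GRAY)
    # refine dial centre: dark disc on top plane
    U,V=plane(.030);dark=((g<75)&(np.hypot(U,V)<.05)).astype(np.uint8)
    nn,l,st,ce=cv2.connectedComponentsWithStats(dark)
    k=1+np.argmax(st[1:,4]);m=l==k
    print('dark blob bbox',st[k],'centre',ce[k].round(1),'uv top',U[m].mean().round(4),V[m].mean().round(4))
    U,V=plane(.007);r=np.hypot(U,V)
    for thr in (110,140):
        w=(g>thr)&(r<.0245)
        hull=np.zeros_like(dark);cs=cv2.findContours(m.astype(np.uint8),0,2)[0];cv2.drawContours(hull,[cv2.convexHull(np.vstack(cs))],-1,1,-1)
        w&=cv2.erode(hull,np.ones((3,3)))>0
        if w.sum()>2:
            vv,uu=np.nonzero(w);ru=r[w];far=ru>np.percentile(ru,50)
            a=np.degrees(np.arctan2(V[w],U[w]));
            print(thr,w.sum(),'px',uu.mean().round(1),vv.mean().round(1),'uv',U[w].mean().round(4),V[w].mean().round(4),'rmax',ru.max().round(4),'ang(u->y) deg far',np.degrees(np.arctan2(V[w][far].mean(),U[w][far].mean())).round(1))
    cv2.imwrite(f'pics/{tag}.png',im['img'])
    if m.any():
        x,y,ww,hh=st[k][:4];z=im['img'][max(0,y-25):y+hh+25,max(0,x-25):x+ww+25];cv2.imwrite(f'pics/{tag}z.png',cv2.resize(z,None,fx=4,fy=4)[:600,:800])
run(sys.argv[1],sys.argv[2])
E
python3 t.py .539 .1077 .0872 110;python3 ptr.py wrist w2; python3 ptr.py top p2
```

```text
t 1.5833 pos [0.538  0.109  0.2263] x [-0.001 -0.    -1.   ] phi 109.89 w 0.5697838179581228 F [-0.4   1.28 -0.72]
shift [ 0.1391 -0.0006 -0.0016] turn -0.0019 joints [-0.41  0.31  0.14  1.77 -0.05  1.07  1.67]
dark blob bbox [ 286  204   64   64 3084] centre [316.8 235.8] uv top 0.0033 -0.0024
110 74 px 335.3 227.6 uv -0.0152 0.0111 rmax 0.0245 ang(u->y) deg far 138.3
140 62 px 335.8 227.6 uv -0.0153 0.0114 rmax 0.0245 ang(u->y) deg far 138.6
dark blob bbox [ 250  225   52   46 1558] centre [273.8 250. ] uv top -0.0057 0.0033
```

View pics/w2z.png

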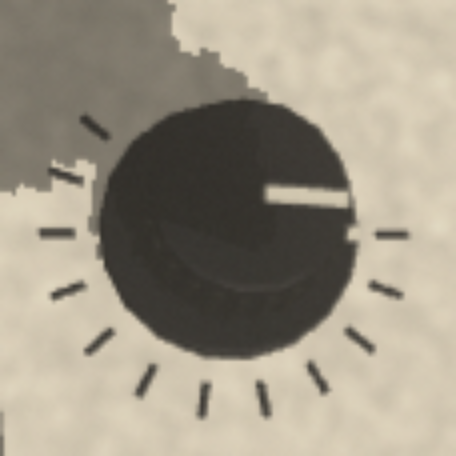

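The dial's mark points at the first tick, at (392,235) in the crop. The target is tick 5, at (265,398). I'll check the grip centre against the wrist depth map.

```bash
python3 - <<'E'
from h import *
im=arm.get_image('wrist');P,D,C=pts(im)
n=np.array([-.5,0,.866]);u=np.array([.866,0,.5]);foot=np.array([.552,.1077,.0727])
X=P-foot;H=X@n;U=X@u;V=X[...,1]
a=(abs(U)<.05)&(abs(V)<.05)
pl=a&(abs(H)<.005)&(np.hypot(U,V)>.032);print('panel h',np.median(H[pl]))
w=a&(H>.024)&(np.hypot(U,V)<.03);print(w.sum(),'h',np.median(H[w]),'uv',U[w].mean(),V[w].mean(),'range',U[w].min(),U[w].max(),V[w].min(),V[w].max())
E
python3 t.py .539 .1077 .0872 110
```

```text
panel h 0.0011440206677945485
2061 h 0.03044435836870396 uv -0.002896565547034558 -0.0001234101857263663 range -0.023048180884673707 0.015097153365921696 -0.019112227773046372 0.019583854670182768
t 1.7333 pos [0.5372 0.1112 0.2266] x [-0.001  0.001 -1.   ] phi 110.14 w 0.5695060583661427 F [ 0.6   0.55 -0.01]
shift [ 0.1394 -0.0006 -0.004 ] turn 0.0024 joints [-0.41  0.31  0.14  1.77 -0.05  1.07  1.67]
```

Emit:
{"api": "move_arm", "payload": {
  "steps": "0.03 0 -0.001 0 110;0.06 0 -0.001 0 110;0.08 0 -0.001 0 110;0.09 0 -0.001 0 110;0.09 0 -0.001 0 110;0.09 0 -0.001 0 110;0.09 0 -0.001 0 110;0.09 0 -0.001 0 110"
}}

```text
clock: 2.4
position: [0.5393, 0.1092, 0.1382]
ee_rot: [-1.463, 1.021, 1.46]
force: [0.2, -0.4, -0.2]
width: 0.57
```

```bash
python3 t.py .538 .1077 .0872 110
```

```text
t 2.4 pos [0.5393 0.1092 0.1382] x [ 0.002  0.001 -1.   ] phi 110.02 w 0.5698502786933015 F [ 0.18 -0.36 -0.22]
shift [ 0.051   0.0018 -0.001 ] turn 0.0004 joints [-0.39  0.4   0.13  1.87 -0.07  0.86  1.69]
```

Emit:
{"api": "move_arm", "payload": {
  "steps": "0.025 0.001 -0.001 0 110;0.04 0.001 -0.001 0 110;0.05 0.001 -0.001 0 110;0.05 0.001 -0.001 0 110;0.05 0.001 -0.001 0 110;0.05 0.001 -0.001 0 110"
}}

```text
clock: 2.9
position: [0.5385, 0.1076, 0.0878]
ee_rot: [-1.462, 1.022, 1.46]
force: [-0.1, -0.3, 0.6]
width: 0.566
```

```bash
python3 t.py .538 .1077 .0872 110;python3 - <<'E'
from h import *
for n in ('wrist','side'):
    im=arm.get_image(n)['img']
    if n=='side': im=cv2.resize(im[120:320,180:420],None,fx=3,fy=3)
    cv2.imwrite(f'pics/{n}3.png',im)
E
```

```text
t 2.9 pos [0.5385 0.1076 0.0878] x [ 0.001  0.    -1.   ] phi 110.0 w 0.5657984198515789 F [-0.06 -0.25  0.58]
shift [0.0006 0.0005 0.0002] turn 0.0 joints [-0.38  0.47  0.12  1.92 -0.08  0.75  1.7 ]
```

View pics/wrist3.png

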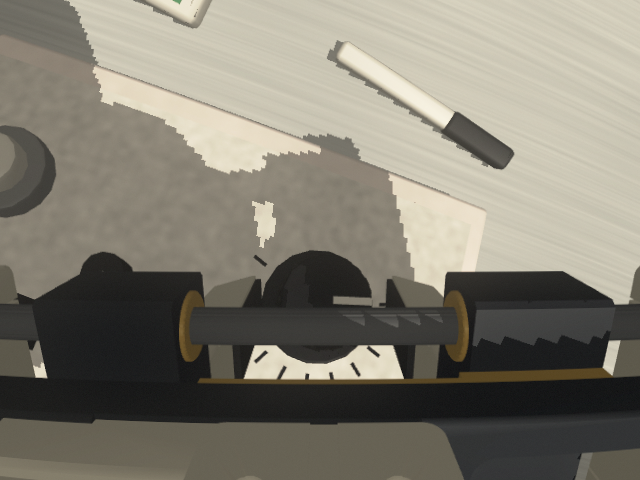

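View pics/side3.png

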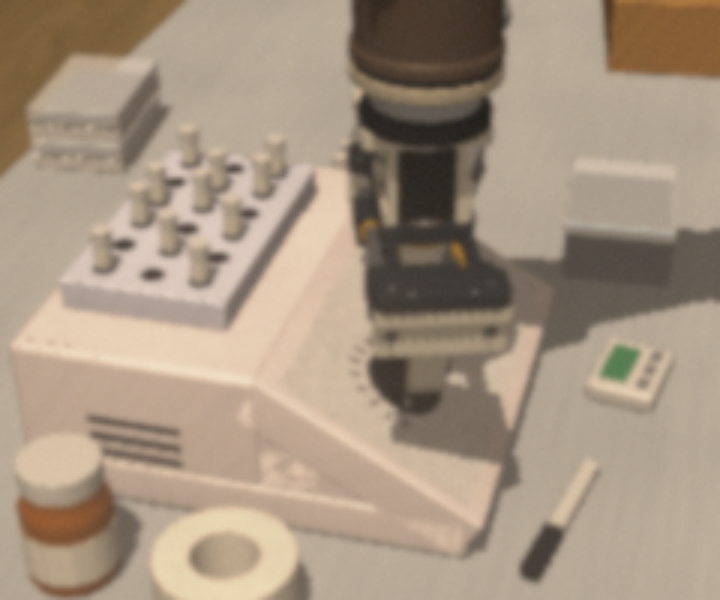

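The fingers straddle the dial and nothing is touching: the wrist view has the dial at about (318,305), centred between the pads. I'll close on it.

Emit:
{"api": "move_arm", "payload": {
  "steps": "0 0 0 0 255;0 0 0 0 255;0 0 0 0 255;0 0 0 0 255;0 0 0 0 255;0 0 0 0 255",
  "squeeze": 30
}}

```text
clock: 3.5
position: [0.5379, 0.1078, 0.087]
ee_rot: [-1.462, 1.022, 1.462]
force: [-0.8, 1.5, 5.2]
width: 0.407
```

```bash
python3 t.py .538 .1077 .0872 70
```

```text
t 3.5 pos [0.5379 0.1078 0.087 ] x [ 0.  0. -1.] phi 110.02 w 0.40664280809114345 F [-0.79  1.46  5.17]
shift [-0.0002 -0.0001 -0.0001] turn 0.6985 joints [-0.38  0.47  0.12  1.92 -0.08  0.75  1.7 ]
```

Emit:
{"api": "move_arm", "payload": {
  "steps": "0 0 0 0.09 255;0 0 0 0.18 255;0 0 0 0.27 255;0 0 0 0.36 255;0 0 0 0.45 255;0 0 0 0.54 255;0 0 0 0.63 255;0 0 0 0.7 255;0 0 0 0.7 255;0 0 0 0.7 255"
}}

```text
clock: 4.33
position: [0.5379, 0.1083, 0.0872]
ee_rot: [-0.947, 1.354, 0.948]
force: [-2.9, 0.9, 6.0]
width: 0.411
```

```bash
python3 t.py .538 .1077 .0872 70;python3 - <<'E'
from h import *
im=arm.get_image('wrist')['img'];cv2.imwrite(f'pics/wrist4.png',im)
print(arm.observe()['ft_torque'])
E
```

```text
t 4.3333 pos [0.5379 0.1083 0.0872] x [ 0.001  0.001 -1.   ] phi 69.93 w 0.410562657314369 F [-2.91  0.89  6.02]
shift [-0.     -0.0003 -0.0006] turn -0.0013 joints [-0.52  0.48  0.31  1.94 -0.21  0.75  1.13]
[1.25301221 0.18331183 0.34905639]
```

View pics/wrist4.png

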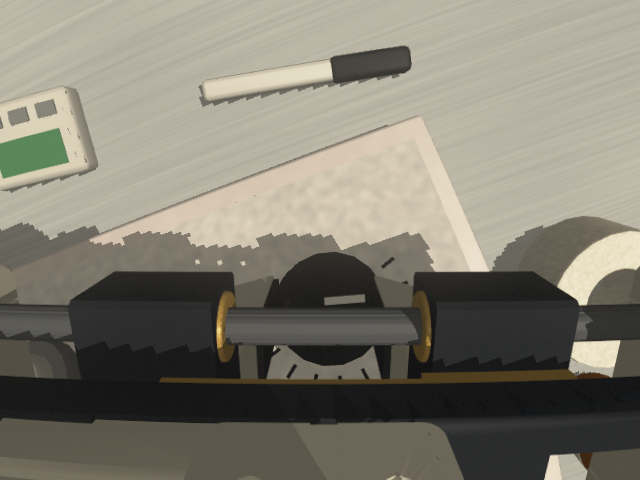

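The mark moved with the gripper. I'll release, turn back and lift to check.

Emit:
{"api": "move_arm", "payload": {
  "steps": "0 0 0 0 110;0 0 0 0 110;0 0 0 0 110;0 0 0 0 110;-0.03 0 0 -0.1 110;-0.06 0 0 -0.2 110;-0.09 0 0 -0.32 110;-0.1 0 0 -0.44 110;-0.1 0 0 -0.56 110;-0.1 0 0 -0.7 110"
}}

```text
clock: 5.22
position: [0.5383, 0.1073, 0.1878]
ee_rot: [-1.456, 1.027, 1.453]
force: [-0.2, 0.0, -1.1]
width: 0.568
```

Emit:
{"api": "move_arm", "payload": {
  "steps": "0 0 0 0 110;0 0 0 0 110;0 0 0 0 110"
}}

```text
clock: 5.47
position: [0.5376, 0.1072, 0.1864]
ee_rot: [-1.447, 1.035, 1.448]
force: [-0.3, 0.3, 0.2]
width: 0.571
```

```bash
python3 t.py .538 .1077 .0872 110; python3 ptr.py wrist w5
```

```text
t 5.4667 pos [0.5376 0.1072 0.1864] x [-0.001 -0.    -1.   ] phi 108.88 w 0.5714552780951386 F [-0.27  0.28  0.22]
shift [ 0.0992 -0.0006  0.0003] turn -0.0195 joints [-0.43  0.35  0.18  1.83 -0.08  0.97  1.68]
dark blob bbox [ 283  215   73   73 4005] centre [318.6 250.2] uv top 0.0022 -0.0027
110 122 px 341.2 252.9 uv -0.0071 0.0147 rmax 0.0234 ang(u->y) deg far 103.2
140 19 px 347.9 266.8 uv 0.0008 0.0219 rmax 0.0234 ang(u->y) deg far 87.8
```

View pics/w5z.png

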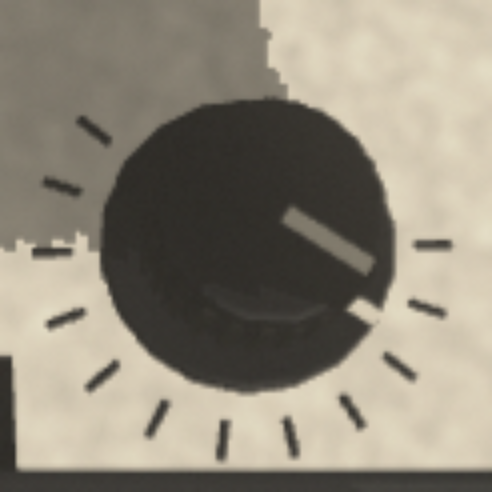

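```bash
cat > ang.py <<'E'
from h import *
n=np.array([-.5,0,.866]);u=np.array([.866,0,.5]);foot=np.array([.5505,.1077,.0727])
def ang(im,E,pxs,h):
    hh,w=im['z_map'].shape;f=hh/2/np.tan(np.radians(im['vfov'])/2);K=np.array([[f,0,im['cx']],[0,f,im['cy']],[0,0,1.]])
    q=cv2.undistortPoints(np.array(pxs,float).reshape(-1,1,2),K,np.array([im['k1'],0,0,0.])).reshape(-1,2)
    d=np.c_[q[:,0],-q[:,1],-np.ones(len(q))]@E[:3,:3].T;C=E[:3,3]
    X=C+d*(((foot+h*n-C)@n)/(d@n))[:,None]-foot
    return np.c_[X@u,X[:,1]]
def T(p,phi):
    c,s=np.cos(np.radians(phi)),np.sin(np.radians(phi))
    z=np.array([c,s,0]);x=np.array([0,0,-1.]);y=np.cross(z,x);M=np.eye(4);M[:3,:3]=np.c_[x,y,z];M[:3,3]=p;return M
E
python3 - <<'E'
from ang import *
im=arm.get_image('wrist');s=arm.observe()
E1=im['extrinsics'];M=np.eye(4);M[:3,:3]=R.from_rotvec(s['ee_rot']).as_matrix();M[:3,3]=s['position']
X=np.linalg.inv(M)@E1;np.save('X.npy',X)
E0=T([.538,.110,.2263],110)@X
for nm,E,l,sk,tk in (('start',E0,[(328,227.25),(348,229)],(261+352/4,179+234/4),[(261+a/4,179+b/4) for a,b in [(392,235),(387,290),(360,340),(318,378),(265,398),(203,400),(147,380),(98,340),(68,290),(57,233)]]),('now',E1,[(330,243.75),(350.5,256.75)],(258+365/4,190+312/4),[(258+a/4,190+b/4) for a,b in [(433,244),(427,308),(400,367),(352,412),(291,437),(223,440),(157,418),(102,376),(66,318),(52,252)]])):
    p=ang(im,E,l,.03);print(nm,'top line',p.round(4).tolist(),'dir',np.degrees(np.arctan2(*(p[1]-p[0])[::-1])))
    t=ang(im,E,tk,0.);A=np.c_[2*t,np.ones(len(t))];c=np.linalg.lstsq(A,(t**2).sum(1),rcond=None)[0][:2];print(' ctr',c.round(4),'ticks',np.degrees(np.arctan2(t[:,1]-c[1],t[:,0]-c[0])).round(1))
    q=ang(im,E,[sk],.007)[0]-c;print(' skirt mark',np.degrees(np.arctan2(q[1],q[0])),np.hypot(*q))
E
```

```text
start top line [[-0.0039, 0.0042], [-0.0078, 0.0187]] dir 105.16948733600665
 ctr [-0.0032  0.0016] ticks [109.4  89.8  69.6  49.7  30.2   9.4 -10.1 -30.9 -50.3 -70.1]
 skirt mark 105.2668060470596 0.023892598788588886
now top line [[-0.0025, 0.0031], [0.0014, 0.018]] dir 75.37820015038726
 ctr [-0.0033  0.0007] ticks [109.9  89.8  69.7  49.6  29.8   9.8 -10.4 -30.3 -50.2 -70.1]
 skirt mark 74.70084421840443 0.02310317343049695
```

The mark measures about 75° now against 105° at the start, which is an ambiguous 30°. I'll measure again more carefully.

```bash
cat > mark.py <<'E'
from ang import *
import sys,pickle
def mark(im,E,zoom=None):
    g=im['img'].astype(float).mean(2);hh,w=g.shape
    vv,uu=np.mgrid[0:hh,0:w];px=np.c_[uu.ravel(),vv.ravel()]
    t=ang(im,E,px,.030).reshape(hh,w,2)-np.array([-.0025,.0005]);
    r=np.hypot(t[...,0],t[...,1]);reg=(r<.0185)
    bg=np.median(g[reg]);m=(reg&(g>bg+35)).astype(np.uint8)
    nn,l,st,ce=cv2.connectedComponentsWithStats(m)
    out=[]
    for k in range(1,nn):
        if st[k,4]<8: continue
        wt=(g-bg)[l==k];q=t[l==k];c=np.average(q,0,wt);cov=np.cov((q-c).T,aweights=wt);ev,V=np.linalg.eigh(cov);d=V[:,1]*np.sign(V[:,1]@c)
        out.append((st[k,4],ce[k].round(1).tolist(),c.round(4).tolist(),round(float(np.degrees(np.arctan2(d[1],d[0]))),1),np.sqrt(ev).round(4).tolist()))
    return out
if __name__=='__main__':
    im=arm.get_image(sys.argv[1]);pickle.dump(im,open(sys.argv[2]+'.pkl','wb'))
    for o in mark(im,im['extrinsics']):print(o)
    print(arm.observe()['clock'])
E
python3 mark.py wrist m6;python3 mark.py top m6t
python3 - <<'E'
from mark import *
d=pickle.load(open('d0.pkl','rb'));print('start top',mark(d['top'],d['top']['extrinsics']))
X=np.load('X.npy');im=dict(d['wrist']);im['img']=cv2.imread('pics/w2.png');print('start wrist',mark(im,T([.538,.110,.2263],110)@X))
E
```

```text
(np.int32(8), [347.1, 225.5], [-0.0153, 0.01], -123.4, [0.0001, 0.0022])
(np.int32(119), [339.4, 249.6], [0.0017, 0.0095], 75.5, [0.0009, 0.0046])
5.6167
5.6667
start top [(np.int32(32), [271.1, 253.2], [-0.0089, 0.0082], -133.0, [0.0044, 0.009])]
start wrist [(np.int32(105), [337.0, 227.5], [-0.0036, 0.0103], 106.0, [0.001, 0.0045])]
```

Run:
```python
from ang import *
import pickle
im=pickle.load(open('d0.pkl','rb'))['top'];E=im['extrinsics']
f=lambda a:(225+a[0]/5,195+a[1]/5)
p=ang(im,E,[f((250,268)),f((215,283))],.03);print(p,np.degrees(np.arctan2(*(p[1]-p[0])[::-1])))
t=ang(im,E,[f(a) for a in [(178,268),(172,238),(176,213),(188,190),(210,168),(238,160),(268,159),(298,166),(324,181),(340,207),(345,235)]],0)
A=np.c_[2*t,np.ones(len(t))];c=np.linalg.lstsq(A,(t**2).sum(1),rcond=None)[0][:2];print(c,np.degrees(np.arctan2(t[:,1]-c[1],t[:,0]-c[0])).round(1))
cv2.imwrite('pics/s0z.png',cv2.resize(pickle.load(open('d0.pkl','rb'))['side']['img'][215:265,285:355],None,fx=8,fy=8,interpolation=cv2.INTER_CUBIC))
```

```text
[[-0.00078238  0.00082464]
 [-0.00680732  0.01479598]] 113.32744660138253
[-0.0018792  -0.00127002] [110.2  88.2  69.8  51.2  29.8  10.8  -8.8 -28.9 -48.3 -69.1 -89.7]
```

Emit:
{"api": "move_arm", "payload": {
  "steps": "0 0 0.04 0 110;0 0 0.08 0 110;0 0 0.12 0 110;0 0 0.16 0 110;0 0 0.18 0 110;0 0 0.18 0 110;0 0 0.18 0 110"
}}

```text
clock: 6.25
position: [0.478, 0.2788, 0.1865]
ee_rot: [-1.453, 1.031, 1.453]
force: [0.2, -0.1, -0.6]
width: 0.57
```

```bash
python3 - <<'E'
from h import *
import pickle
d={n:arm.get_image(n) for n in ('top','side')};pickle.dump(d,open('d7.pkl','wb'))
z=cv2.resize(d['top']['img'][195:285,225:385],None,fx=5,fy=5,interpolation=cv2.INTER_CUBIC);z=cv2.convertScaleAbs(z,alpha=1.5);cv2.imwrite('pics/z7.png',z)
E
python3 t.py .538 .1077 .0872 110
```

```text
t 6.35 pos [0.4792 0.2762 0.1866] x [ 0.    -0.001 -1.   ] phi 109.05 w 0.5675712064207076 F [-0.03 -0.94  0.56]
shift [ 0.0996 -0.0006 -0.1784] turn -0.0167 joints [-0.71  0.36  0.13  1.81 -0.05  0.98  1.33]
```

View pics/z7.png

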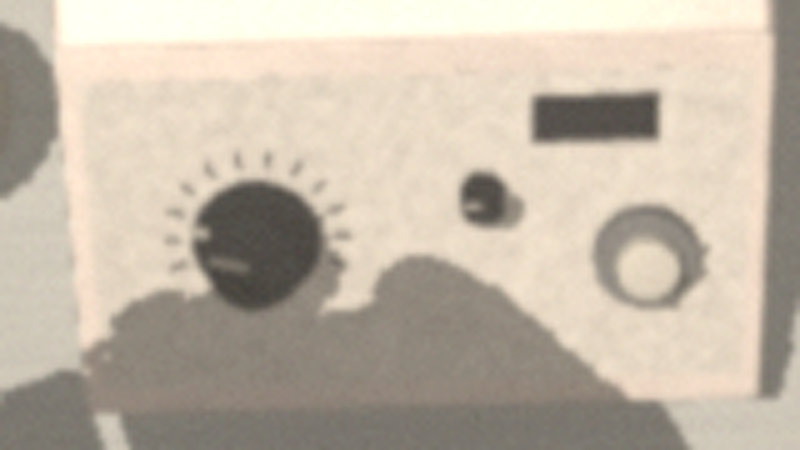

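View pics/s0z.png

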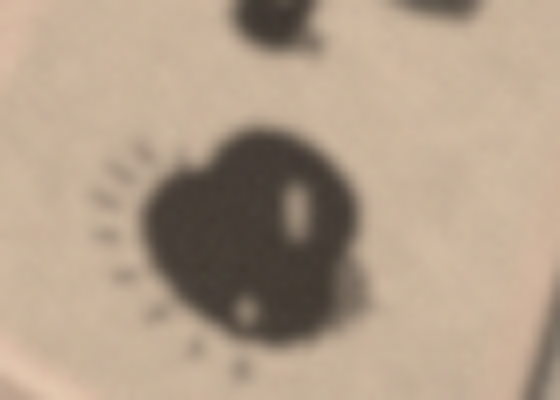

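The dial is in clear view. In the top view the bar now runs from (250,270) to (210,262), with the skirt mark at (203,233). I'll compute angles from both cameras.

Run:
```python
from ang import *
import pickle
d=pickle.load(open('d7.pkl','rb'));im=d['top'];E=im['extrinsics']
f=lambda a:(225+a[0]/5,195+a[1]/5)
p=ang(im,E,[f((250,269)),f((210,262))],.03);print(p,np.degrees(np.arctan2(*(p[1]-p[0])[::-1])))
q=ang(im,E,[f((203,233))],.007)[0];c=np.array([-.0019,-.0005]);print('skirt',q,np.degrees(np.arctan2(*(q-c)[::-1])))
cv2.imwrite('pics/s7z.png',cv2.resize(d['side']['img'][215:265,285:355],None,fx=8,fy=8,interpolation=cv2.INTER_CUBIC))
```

```text
[[-0.00121228  0.00084907]
 [ 0.00229438  0.01615862]] 77.09891319466804
skirt [0.00420525 0.02037927] 73.70070334782682
```

View pics/s7z.png

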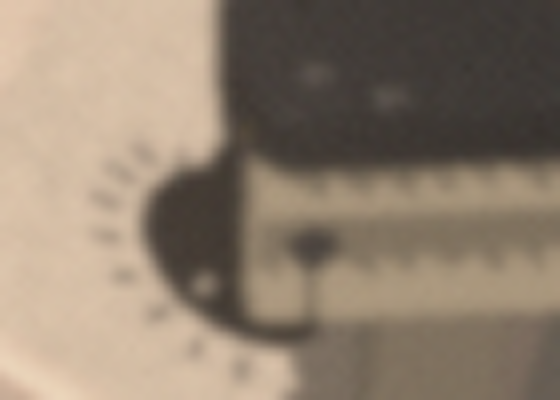

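Run:
```python
from ang import *
import pickle
d=pickle.load(open('d7.pkl','rb'));im=d['side'];E=im['extrinsics']
f=lambda a:(285+a[0]/8-.4,215+a[1]/8-.4)
t=ang(im,E,[f(a) for a in [(242,370),(195,350),(158,314),(125,276),(108,236),(103,199),(118,170),(145,152)]],0)
A=np.c_[2*t,np.ones(len(t))];c=np.linalg.lstsq(A,(t**2).sum(1),rcond=None)[0];r=np.sqrt(c[2]+c[:2]@c[:2]);c=c[:2];print(c,r,np.degrees(np.arctan2(t[:,1]-c[1],t[:,0]-c[0])).round(1))
q=ang(im,E,[f((247,310)),f((205,285))],.007);print(q-c,np.degrees(np.arctan2((q-c)[:,1],(q-c)[:,0])),np.linalg.norm(q[1]-q[0]))
```

```text
[-0.00299118  0.00105969] 0.0354203450462346 [108.6  88.7  69.7  50.2  30.8  11.5  -9.1 -29.6]
[[-0.00527702  0.02232292]
 [ 0.00612231  0.0229479 ]] [103.30026363  75.06189888] 0.011416451971997987
```

All three cameras put the rotation at about 28–31° (mark near 75° now, near 105° at the start). The dial seems to be sitting between the first and second click. I'll carry on with a second stroke and measure again.

Emit:
{"api": "move_arm", "payload": {
  "steps": "0 0 -0.04 0 110;0 0 -0.08 0 110;0 0 -0.12 0 110;0 0 -0.16 0 110;0 0 -0.18 0 110;0 0 -0.18 0 110;0 0 -0.18 0 110;0 0 -0.18 0 110"
}}

```text
clock: 7.02
position: [0.5376, 0.1071, 0.1867]
ee_rot: [-1.449, 1.033, 1.45]
force: [0.0, 0.7, -0.0]
width: 0.569
```

```bash
python3 t.py .5375 .1077 .0872 110;python3 mark.py wrist m8
```

```text
t 7.0167 pos [0.5376 0.1071 0.1867] x [-0.  0. -1.] phi 109.05 w 0.5693652338431652 F [ 0.04  0.72 -0.01]
shift [ 0.0995 -0.0001  0.0005] turn -0.0165 joints [-0.43  0.35  0.18  1.83 -0.08  0.97  1.68]
(np.int32(119), [339.8, 249.6], [0.0017, 0.0095], 75.7, [0.0009, 0.0046])
7.0667
```

Emit:
{"api": "move_arm", "payload": {
  "steps": "0.035 0 0 -0.017 110;0.07 0 0 -0.017 110;0.09 0 0 -0.017 110;0.099 0 0 -0.017 110;0.099 0 0 -0.017 110;0.099 0 0 -0.017 110;0.099 0 0 -0.017 255;0.099 0 0 -0.017 255;0.099 0 0 -0.017 255;0.099 0 0 -0.017 255",
  "squeeze": 40
}}

```text
clock: 7.9
position: [0.5386, 0.1082, 0.089]
ee_rot: [-1.464, 1.019, 1.462]
force: [-0.3, 2.5, 7.0]
width: 0.398
```

```bash
python3 t.py .5375 .1077 .0872 70;python3 - <<'E'
from h import *
cv2.imwrite('pics/w9.png',arm.get_image('wrist')['img'][240:400,200:440].repeat(3,0).repeat(3,1))
E
```

```text
t 7.9 pos [0.5386 0.1082 0.089 ] x [ 0.002  0.001 -1.   ] phi 110.13 w 0.3975584281446156 F [-0.32  2.54  7.01]
shift [ 0.0018  0.0012 -0.0001] turn 0.7005 joints [-0.41  0.47  0.16  1.92 -0.1   0.75  1.73]
```

Emit:
{"api": "move_arm", "payload": {
  "steps": "0 0 0 0.09 255;0 0 0 0.18 255;0 0 0 0.27 255;0 0 0 0.36 255;0 0 0 0.45 255;0 0 0 0.54 255;0 0 0 0.63 255;0 0 0 0.7 255;0 0 0 0.7 255;0 0 0 0.7 255"
}}

```text
clock: 8.78
position: [0.5389, 0.1078, 0.0888]
ee_rot: [-0.951, 1.351, 0.949]
force: [-0.5, 0.0, 6.4]
width: 0.397
```

```bash
python3 t.py .5375 .1077 .0872 70;python3 - <<'E'
from h import *
cv2.imwrite('pics/w10.png',arm.get_image('wrist')['img'][240:400,200:440].repeat(3,0).repeat(3,1));print(arm.observe()['ft_torque'])
E
```

```text
t 8.7833 pos [0.5389 0.1078 0.0888] x [ 0.003  0.001 -1.   ] phi 70.14 w 0.3967785278298183 F [-0.53  0.01  6.45]
shift [ 0.0016  0.0013 -0.0006] turn 0.0024 joints [-0.55  0.48  0.35  1.94 -0.23  0.76  1.16]
[ 0.51877292 -0.15009817  0.41723666]
```

View pics/w9.png

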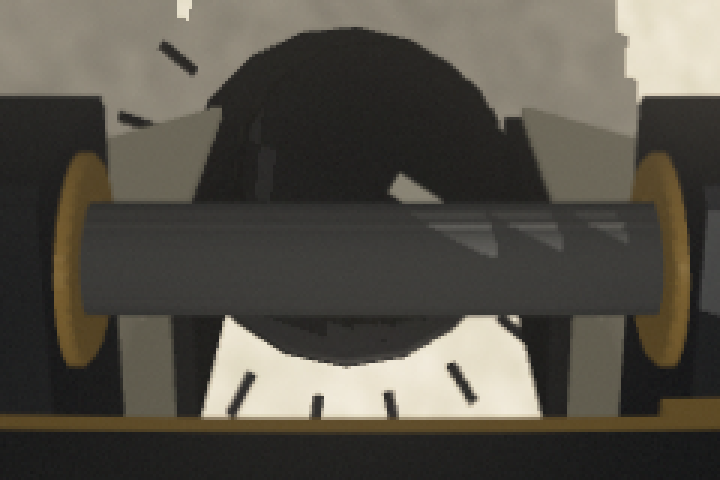

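View pics/w10.png

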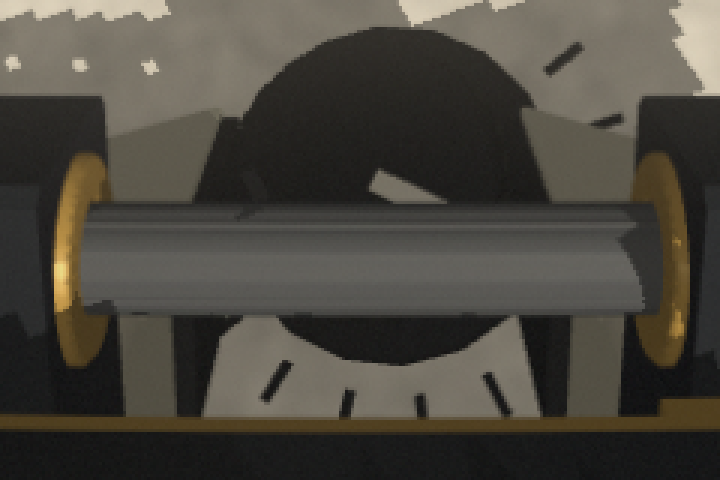

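Emit:
{"api": "move_arm", "payload": {
  "steps": "0 0 0 0 110;0 0 0 0 110;0 0 0 0 110;0 0 0 0 110;-0.03 0 0 -0.1 110;-0.06 0 0 -0.2 110;-0.09 0 0 -0.32 110;-0.1 0 0 -0.44 110;-0.1 0 0 -0.56 110;-0.1 0 0 -0.68 110"
}}

```text
clock: 9.67
position: [0.5381, 0.1075, 0.1888]
ee_rot: [-1.454, 1.029, 1.452]
force: [-0.4, -0.2, -0.4]
width: 0.57
```

Emit:
{"api": "move_arm", "payload": {
  "steps": "0 0 0 -0.017 110;0 0 0 -0.017 110;0 0 0 -0.017 110;0 0 0 -0.017 110"
}}

```text
clock: 10.0
position: [0.5375, 0.1073, 0.1874]
ee_rot: [-1.459, 1.026, 1.459]
force: [0.3, 0.6, 0.4]
width: 0.571
```

```bash
python3 t.py .538 .1077 .0872 110; python3 mark.py wrist m11; python3 ptr.py wrist w11
```

```text
t 10.0 pos [0.5375 0.1073 0.1874] x [-0.001 -0.    -1.   ] phi 109.78 w 0.5705021345623162 F [0.33 0.61 0.38]
shift [ 0.1002 -0.0006  0.0002] turn -0.0038 joints [-0.46  0.35  0.22  1.83 -0.09  0.98  1.71]
(np.int32(8), [353.5, 239.5], [-0.0079, 0.0164], 27.3, [0.0002, 0.0016])
(np.int32(115), [334.7, 254.6], [0.0062, 0.008], 48.6, [0.0008, 0.0049])
10.05
dark blob bbox [ 283  214   73   73 3965] centre [318.2 249.3] uv top 0.002 -0.0027
110 136 px 335.4 259.9 uv -0.001 0.0127 rmax 0.0219 ang(u->y) deg far 75.3
140 35 px 337.6 273.6 uv 0.0078 0.017 rmax 0.0219 ang(u->y) deg far 60.6
```

View pics/w11z.png

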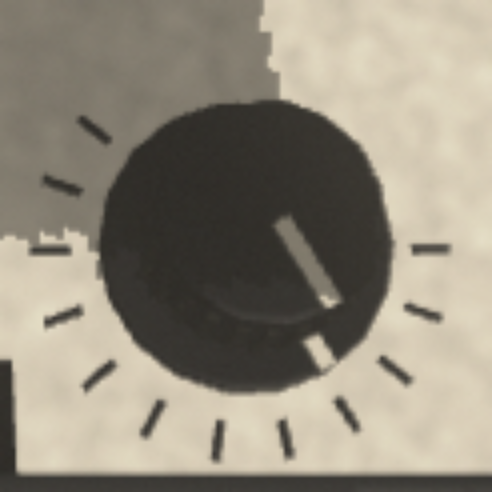

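The mark is now at about 48.6°, so roughly 57–60° done, or about 3 clicks. About 22° of dial remains. The two 40° strokes gave 27–30° each, so I'll use a 30° stroke, from φ 105 to 75.

Emit:
{"api": "move_arm", "payload": {
  "steps": "0.035 0 0 0.08 110;0.07 0 0 0.08 110;0.09 0 0 0.08 110;0.099 0 0 0.08 110;0.099 0 0 0.08 110;0.099 0 0 0.08 110;0.099 0 0 0.08 255;0.099 0 0 0.08 255;0.099 0 0 0.08 255;0.099 0 0 0.08 255",
  "squeeze": 40
}}

```text
clock: 10.93
position: [0.5386, 0.1082, 0.09]
ee_rot: [-1.404, 1.067, 1.403]
force: [-1.1, 2.3, 7.0]
width: 0.398
```

Emit:
{"api": "move_arm", "payload": {
  "steps": "0 0 0 0.09 255;0 0 0 0.18 255;0 0 0 0.27 255;0 0 0 0.36 255;0 0 0 0.45 255;0 0 0 0.52 255;0 0 0 0.52 255;0 0 0 0.52 255"
}}

```text
clock: 11.6
position: [0.539, 0.1078, 0.0897]
ee_rot: [-1.024, 1.314, 1.022]
force: [0.0, -1.0, 6.8]
width: 0.397
```

```bash
python3 t.py .5375 .1077 .0872 75; python3 -c "
from h import *
cv2.imwrite('pics/w12.png',arm.get_image('wrist')['img'][240:400,200:440].repeat(3,0).repeat(3,1));print(arm.observe()['ft_torque'])"
```

```text
t 11.6 pos [0.539  0.1078 0.0897] x [ 0.003  0.001 -1.   ] phi 75.7 w 0.39741745290958247 F [ 0.03 -0.96  6.82]
shift [ 0.0025  0.0014 -0.0004] turn 0.0123 joints [-0.55  0.48  0.35  1.94 -0.23  0.76  1.26]
[ 0.43991893 -0.27704063  0.31623106]
```

View pics/w12.png

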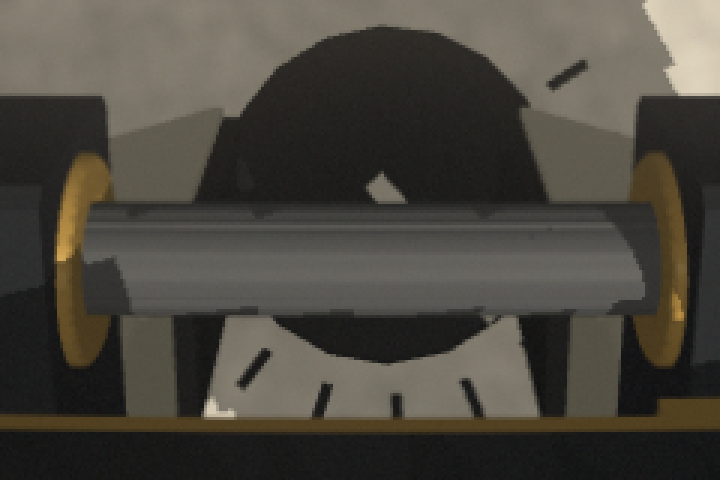

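The bar is still turning with the grip. I'll release, lift and measure.

Emit:
{"api": "move_arm", "payload": {
  "steps": "0 0 0 0 110;0 0 0 0 110;0 0 0 0 110;0 0 0 0 110;-0.03 0 0 -0.1 110;-0.06 0 0 -0.2 110;-0.09 0 0 -0.32 110;-0.1 0 0 -0.44 110;-0.1 0 0 -0.56 110;-0.1 0 0 -0.6 110"
}}

```text
clock: 12.48
position: [0.5381, 0.1074, 0.1898]
ee_rot: [-1.467, 1.018, 1.465]
force: [-0.5, 0.3, -0.3]
width: 0.571
```

Emit:
{"api": "move_arm", "payload": {
  "steps": "0 0 0 0 110;0 0 0 0 110;0 0 0 0 110;0 0 0 0 110"
}}

```text
clock: 12.82
position: [0.5375, 0.1074, 0.1884]
ee_rot: [-1.46, 1.025, 1.46]
force: [0.1, -0.3, 0.4]
width: 0.565
```

```bash
python3 t.py .538 .1077 .0872 110; python3 mark.py wrist m13; python3 ptr.py wrist w13
```

```text
t 12.8167 pos [0.5375 0.1074 0.1884] x [-0.001 -0.    -1.   ] phi 109.88 w 0.5649217596741597 F [ 0.05 -0.27  0.38]
shift [ 1.012e-01 -6.000e-04  1.000e-04] turn -0.0021 joints [-0.48  0.35  0.25  1.83 -0.1   0.98  1.73]
(np.int32(124), [329.7, 256.5], [0.0094, 0.0056], 29.9, [0.0009, 0.0046])
12.8667
dark blob bbox [ 283  214   72   72 3928] centre [318.5 248.7] uv top 0.0019 -0.0026
110 152 px 329.0 262.4 uv 0.0024 0.0091 rmax 0.021 ang(u->y) deg far 52.8
140 70 px 329.3 270.7 uv 0.0079 0.011 rmax 0.021 ang(u->y) deg far 41.0
```

View pics/w13z.png

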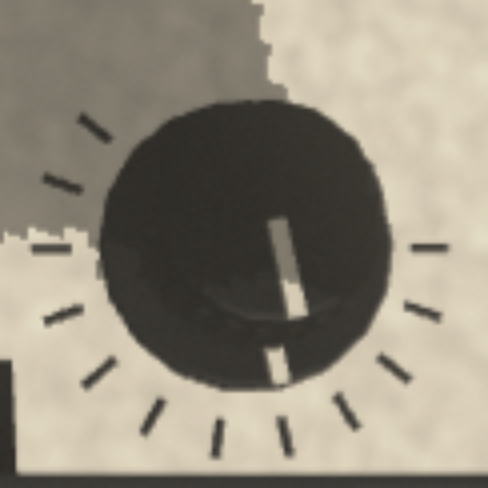

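The bar is now at 29.9°, on tick 5. The start was on tick 1 (110° nominal, 106° measured), so that's 76–80° of turn, inside the 72–87° window. Now I'll close the fingers and move over the key, which also clears the dial for the top camera.

```bash
python3 t.py .518 -.0465 .188 90
```

```text
t 12.9167 pos [0.5376 0.1075 0.1885] x [-0. -0. -1.] phi 109.91 w 0.5733191741213599 F [-0.48  0.16  1.2 ]
shift [ 0.0005  0.0709 -0.1381] turn 0.3475 joints [-0.48  0.35  0.25  1.83 -0.1   0.98  1.73]
```

Emit:
{"api": "move_arm", "payload": {
  "steps": "0 0.018 -0.034 0.09 255;0 0.036 -0.069 0.18 255;0 0.053 -0.103 0.27 255;0 0.071 -0.138 0.347 255;0 0.071 -0.138 0.347 255;0 0.071 -0.138 0.347 255;0 0.071 -0.138 0.347 255;0 0.071 -0.138 0.347 255",
  "squeeze": 20
}}

```text
clock: 13.58
position: [0.5183, -0.0449, 0.1886]
ee_rot: [-1.211, 1.207, 1.212]
force: [0.1, -0.1, 0.4]
width: 0.042
```

```bash
python3 t.py .518 -.0465 .094 90
python3 - <<'E'
from h import *
import pickle
d={n:arm.get_image(n) for n in ('top','side','wrist')};pickle.dump(d,open('d14.pkl','wb'))
z=cv2.resize(d['top']['img'][195:285,225:385],None,fx=5,fy=5,interpolation=cv2.INTER_CUBIC);cv2.imwrite('pics/z14.png',cv2.convertScaleAbs(z,alpha=1.5))
cv2.imwrite('pics/s14z.png',cv2.resize(d['side']['img'][215:265,285:355],None,fx=8,fy=8,interpolation=cv2.INTER_CUBIC))
cv2.imwrite('pics/w14.png',d['wrist']['img'])
E
```

```text
t 13.5833 pos [ 0.5183 -0.0449  0.1886] x [-0.     0.001 -1.   ] phi 90.21 w 0.04180822302231871 F [ 0.07 -0.06  0.42]
shift [ 0.0946  0.0003 -0.0016] turn 0.0036 joints [-0.31  0.31  0.37  1.9  -0.14  0.96  1.7 ]
```

View pics/z14.png

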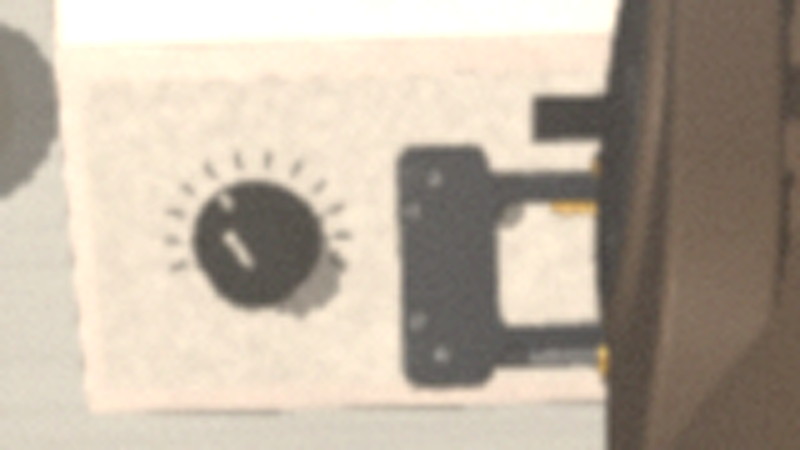

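View pics/s14z.png

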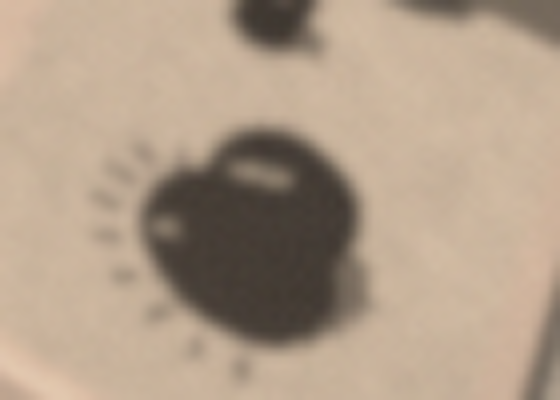

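View pics/w14.png

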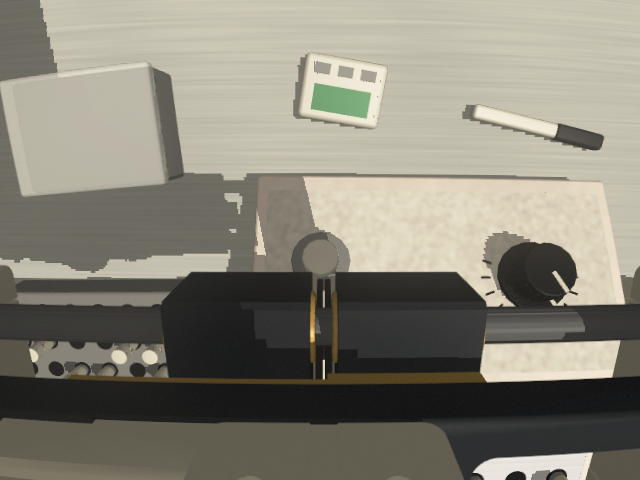

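The dial is clear: the skirt mark is at (227,200) in the top crop and (165,226) in the side crop. I'll check the chord from the start.

Run:
```python
from ang import *
import pickle
d=pickle.load(open('d14.pkl','rb'));im=d['side'];E=im['extrinsics']
f=lambda a:(285+a[0]/8-.4,215+a[1]/8-.4)
c=np.array([-.003,.00106])
q=ang(im,E,[f((247,310)),f((205,285)),f((165,226))],.007);print('side',np.degrees(np.arctan2((q-c)[:,1],(q-c)[:,0])),np.linalg.norm(q-c,axis=1),np.linalg.norm(q[2]-q[0]))
b=ang(im,E,[f((297,185)),f((297,242)),f((293,183)),f((230,170))],.03);print('bar side start/now',[np.degrees(np.arctan2(*(b[i+1]-b[i])[::-1])) for i in (0,2)])
im=d['top'];E=im['extrinsics'];f=lambda a:(225+a[0]/5-.4,195+a[1]/5-.4)
b=ang(im,E,[f((248,265)),f((228,235))],.03);print('bar top now',np.degrees(np.arctan2(*(b[1]-b[0])[::-1])))
q=ang(im,E,[f((227,200)),f((203,233))],.007)-np.array([-.0019,-.0005]);print('skirt top',np.degrees(np.arctan2(q[:,1],q[:,0])),np.linalg.norm(q,axis=1))
```

```text
side [103.2790042   75.04115024  31.06250053] [0.02293584 0.02375253 0.02373021] 0.027508383555276836
bar side start/now [np.float64(104.96937565771411), np.float64(31.907317550795394)]
bar top now 28.093699614538327
skirt top [28.20361014 72.05032326] [0.02379224 0.02271892]
```

The views disagree somewhat: 73° (side), 76° (wrist) and 85° (a rough top reading). I'll refine with blob moments from the fixed cameras before deciding whether to nudge.

Run:
```python
from ang import *
import pickle
d0=pickle.load(open('d0.pkl','rb'));d7=pickle.load(open('d7.pkl','rb'));d14=pickle.load(open('d14.pkl','rb'))
for cam,lo in (('side',90),('top',85)):
  for nm,d in (('start',d0),('mid',d7),('now',d14)):
    im=d[cam];E=im['extrinsics'];g=im['img'].astype(np.float32).mean(2)
    x0,x1,y0,y1=(285,355,215,265) if cam=='side' else (255,300,225,265)
    S=6;G=cv2.resize(g[y0:y1,x0:x1],None,fx=S,fy=S,interpolation=cv2.INTER_CUBIC)
    px=np.c_[[a.ravel() for a in np.meshgrid((np.arange(G.shape[1])+.5)/S-.5+x0,(np.arange(G.shape[0])+.5)/S-.5+y0)]].T
    for h,R_ in ((.03,.0175),(.007,.0255)):
        t=ang(im,E,px,h).reshape(*G.shape,2)-np.array([-.0025,.0005]);r=np.hypot(t[...,0],t[...,1]);reg=r<R_
        bg=np.percentile(G[reg],25)
        for th in (18,28):
          m=(reg&(G>bg+th)).astype(np.uint8);n_,l,st,ce=cv2.connectedComponentsWithStats(m)
          for k in range(1,n_):
            if st[k,4]<60: continue
            w=(G-bg)[l==k];q=t[l==k];c=np.average(q,0,w);ev,V=np.linalg.eigh(np.cov((q-c).T,aweights=w));v=V[:,1]*np.sign(V[:,1]@c)
            print(cam,nm,h,th,st[k,4],'c',(c*1e3).round(1),'r',(np.hypot(*c)*1e3).round(1),'angc',np.degrees(np.arctan2(c[1],c[0])).round(1),'dir',np.degrees(np.arctan2(v[1],v[0])).round(1),(np.sqrt(ev)*1e3).round(1))
```

```text
side start 0.03 18 1497 c [ -2.  -10.6] r 10.8 angc -100.8 dir 169.7 [ 4.6 10.3]
side start 0.03 18 815 c [-2.  10.1] r 10.3 angc 101.3 dir 99.9 [2.  4.2]
side start 0.03 28 1257 c [ -2.1 -10.9] r 11.1 angc -100.9 dir 169.7 [ 4.5 10.2]
side start 0.03 28 629 c [-2.  10.4] r 10.5 angc 101.0 dir 100.5 [1.8 3.9]
side start 0.007 18 491 c [21.1 -9.8] r 23.3 angc -24.9 dir -113.4 [1.2 6.5]
side start 0.007 18 718 c [ -8.  -18.2] r 19.9 angc -113.6 dir -73.0 [2.1 4. ]
side start 0.007 18 213 c [-23.8  -4. ] r 24.1 angc -170.5 dir -81.4 [0.7 4.8]
side start 0.007 18 283 c [-5.6 21.9] r 22.6 angc 104.4 dir 67.7 [1.6 1.9]
side start 0.007 28 377 c [ 21.2 -10.2] r 23.5 angc -25.8 dir -114.6 [1.  6.2]
side start 0.007 28 558 c [ -7.9 -18.5] r 20.2 angc -113.2 dir -73.2 [1.9 3.8]
side start 0.007 28 71 c [-24.1  -5.6] r 24.8 angc -166.9 dir 103.2 [0.3 3.2]
side start 0.007 28 195 c [-5.6 22.2] r 22.9 angc 104.2 dir 66.3 [1.4 1.7]
side mid 0.03 18 3647 c [-3.4  4.7] r 5.8 angc 125.9 dir 39.3 [4.8 9.1]
side mid 0.03 28 3358 c [-3.5  4.8] r 5.9 angc 126.3 dir 39.5 [4.6 9.1]
side mid 0.007 18 480 c 
[... 2312 characters left out ...]
2.9   4.3] r 13.6 angc 161.4 dir -109.5 [2.7 8.4]
top now 0.03 28 627 c [10.2  4.7] r 11.2 angc 25.0 dir 30.3 [1.4 3.8]
top now 0.03 28 787 c [-13.2   4.8] r 14.1 angc 160.3 dir -111.9 [2.3 8. ]
top now 0.007 18 292 c [20.5 10.5] r 23.0 angc 27.1 dir -15.4 [1.5 1.6]
top now 0.007 18 1153 c [-11.1  11.1] r 15.6 angc 135.0 dir 75.5 [ 7.1 17.6]
top now 0.007 18 998 c [0.6 7.3] r 7.3 angc 85.4 dir 29.7 [1.6 4.8]
top now 0.007 28 209 c [20.7 10.6] r 23.2 angc 27.1 dir -0.2 [1.3 1.4]
top now 0.007 28 515 c [-9.  21.6] r 23.4 angc 112.6 dir -160.0 [1.4 7.6]
top now 0.007 28 776 c [0.6 7.4] r 7.4 angc 85.0 dir 29.9 [1.4 4.6]
top now 0.007 28 146 c [-16.2 -18.5] r 24.6 angc -131.3 dir 139.4 [0.5 4.1]
```

The side camera gives only about 72–75° of turn, and a chord of about 28 mm, which is too close to the lower limit of 28.3 mm. I'll go back and nudge the dial a few degrees clockwise with a short stroke.

Emit:
{"api": "move_arm", "payload": {
  "steps": "0 -0.005 0.038 -0.05 110;0 -0.01 0.076 -0.095 110;0 -0.015 0.114 -0.095 110;0 -0.02 0.1525 -0.095 110;0 -0.02 0.1525 -0.095 110;0 -0.02 0.1525 -0.095 110;0 -0.02 0.1525 -0.095 110;0 -0.02 0.1525 -0.095 110",
  "squeeze": 40
}}

```text
clock: 14.4
position: [0.5378, 0.105, 0.1887]
ee_rot: [-1.279, 1.163, 1.279]
force: [0.4, -1.0, -0.7]
width: 0.528
```

```bash
python3 t.py .538 .1077 .088 95.5; python3 mark.py wrist m15
```

```text
t 14.4 pos [0.5378 0.105  0.1887] x [-0.    -0.001 -1.   ] phi 95.45 w 0.5279639912805267 F [ 0.42 -1.02 -0.7 ]
shift [ 0.1007 -0.0005  0.0028] turn -0.0009 joints [-0.52  0.35  0.3   1.83 -0.12  0.98  1.5 ]
(np.int32(109), [335.3, 253.3], [0.0077, 0.0047], 29.5, [0.0008, 0.0046])
14.45
```

Emit:
{"api": "move_arm", "payload": {
  "steps": "0.035 0 0.001 0 110;0.07 0 0.001 0 110;0.09 0 0.001 0 110;0.099 0 0.001 0 110;0.099 0 0.001 0 110;0.099 0 0.001 0 110;0.099 0 0.001 0 255;0.099 0 0.001 0 255;0.099 0 0.001 0 255;0.099 0 0.001 0 255",
  "squeeze": 40
}}

```text
clock: 15.28
position: [0.5387, 0.108, 0.0911]
ee_rot: [-1.28, 1.159, 1.279]
force: [-1.3, 2.5, 6.6]
width: 0.391
```

Emit:
{"api": "move_arm", "payload": {
  "steps": "0 0 0 0.06 255;0 0 0 0.12 255;0 0 0 0.19 255;0 0 0 0.19 255;0 0 0 0.19 255"
}}

```text
clock: 15.7
position: [0.5388, 0.108, 0.091]
ee_rot: [-1.141, 1.249, 1.14]
force: [-0.9, 1.5, 5.7]
width: 0.396
```

Emit:
{"api": "move_arm", "payload": {
  "steps": "0 0 0 0 110;0 0 0 0 110;0 0 0 0 110;0 0 0 0 110;-0.03 0 0 0 110;-0.06 0 0 -0.05 110;-0.09 0 0 -0.1 110;-0.1 0 0 -0.19 110;-0.1 0 0 -0.19 110;-0.1 0 0 -0.19 110"
}}

```text
clock: 16.53
position: [0.5379, 0.107, 0.19]
ee_rot: [-1.278, 1.162, 1.278]
force: [-0.4, 0.7, -0.9]
width: 0.566
```

```bash
python3 t.py .538 .1077 .088 95.5; python3 mark.py wrist m16;python3 mark.py wrist m16
```

```text
t 16.5333 pos [0.5379 0.107  0.19  ] x [ 0.001  0.001 -1.   ] phi 95.4 w 0.5659353668753598 F [-0.39  0.7  -0.88]
shift [ 1.02e-01 -1.00e-04  7.00e-04] turn -0.0017 joints [-0.53  0.35  0.32  1.83 -0.13  0.98  1.5 ]
(np.int32(108), [330.4, 253.3], [0.0084, 0.0037], 23.4, [0.0008, 0.0046])
16.5833
(np.int32(110), [330.5, 254.8], [0.0084, 0.0037], 23.3, [0.0008, 0.0047])
16.6333
```

The dial moved 6° and held at 23.4°. That's about 82° by wrist differences, near the middle of the window. Back to the key, with a side check on the way.

```bash
python3 t.py .518 -.0465 .188 90
```

```text
t 16.6333 pos [0.537  0.1068 0.1886] x [-0.002 -0.    -1.   ] phi 95.38 w 0.5714033610291152 F [ 0.28 -0.05  0.43]
shift [ 0.0007  0.0333 -0.1509] turn 0.094 joints [-0.53  0.35  0.32  1.83 -0.13  0.98  1.5 ]
```

Emit:
{"api": "move_arm", "payload": {
  "steps": "0 0.008 -0.038 0.03 255;0 0.016 -0.076 0.06 255;0 0.025 -0.113 0.094 255;0 0.033 -0.151 0.094 255;0 0.033 -0.151 0.094 255;0 0.033 -0.151 0.094 255;0 0.033 -0.151 0.094 255;0 0.033 -0.151 0.094 255",
  "squeeze": 20
}}

```text
clock: 17.3
position: [0.5193, -0.0449, 0.189]
ee_rot: [-1.211, 1.208, 1.213]
force: [0.2, 0.2, -0.9]
width: 0.042
```

```bash
python3 t.py .518 -.0465 .094 90
python3 - <<'E'
from ang import *
import pickle
d0=pickle.load(open('d0.pkl','rb'));d={n:arm.get_image(n) for n in ('top','side','wrist')};pickle.dump(d,open('d17.pkl','wb'))
d14=pickle.load(open('d14.pkl','rb'));out={}
for cam,nm,D in (('side','start',d0),('side','prev',d14),('side','now',d),('top','prev',d14),('top','now',d)):
    im=D[cam];E=im['extrinsics'];g=im['img'].astype(np.float32).mean(2)
    x0,x1,y0,y1=(285,355,215,265) if cam=='side' else (255,300,225,265)
    S=6;G=cv2.resize(g[y0:y1,x0:x1],None,fx=S,fy=S,interpolation=cv2.INTER_CUBIC)
    px=np.c_[[a.ravel() for a in np.meshgrid((np.arange(G.shape[1])+.5)/S-.5+x0,(np.arange(G.shape[0])+.5)/S-.5+y0)]].T
    for h,lo,hi in ((.03,.0,.0175),(.007,.0,.0255)):
        t=ang(im,E,px,h).reshape(*G.shape,2)-np.array([-.0025,.0005]);r=np.hypot(t[...,0],t[...,1]);reg=r<hi
        bg=np.percentile(G[reg],25);m=(reg&(G>bg+18)).astype(np.uint8);n_,l,st,ce=cv2.connectedComponentsWithStats(m)
        for k in range(1,n_):
            if not 150<st[k,4]<900: continue
            w=(G-bg)[l==k];q=t[l==k];c=np.average(q,0,w);ev,V=np.linalg.eigh(np.cov((q-c).T,aweights=w));v=V[:,1]*np.sign(V[:,1]@c)
            a=np.degrees(np.arctan2(c[1],c[0]))
            if 0<a<115 and np.sqrt(ev[1])<.0048: print(cam,nm,h,(c*1e3).round(1),'angc',a.round(1),'dir',np.degrees(np.arctan2(v[1],v[0])).round(1))
cv2.imwrite('pics/s17z.png',cv2.resize(d['side']['img'][215:265,285:355],None,fx=8,fy=8,interpolation=cv2.INTER_CUBIC))
E
```

```text
t 17.3 pos [ 0.5193 -0.0449  0.189 ] x [-0.001  0.    -1.   ] phi 90.2 w 0.04164689004978196 F [ 0.24  0.19 -0.93]
shift [ 0.095   0.0012 -0.0016] turn 0.0036 joints [-0.32  0.31  0.39  1.9  -0.14  0.96  1.71]
side start 0.03 [-2.  10.1] angc 101.3 dir 99.9
side start 0.007 [-5.6 21.9] angc 104.4 dir 67.7
side prev 0.03 [8.1 6.2] angc 37.5 dir 36.8
side prev 0.007 [19.  12.1] angc 32.5 dir 97.6
top prev 0.03 [10.   4.6] angc 24.8 dir 30.4
top prev 0.007 [20.5 10.5] angc 27.1 dir -15.4
top now 0.03 [10.3  3.5] angc 18.9 dir 21.0
top now 0.007 [21.6  8.4] angc 21.2 dir -22.0
```

View pics/s17z.png

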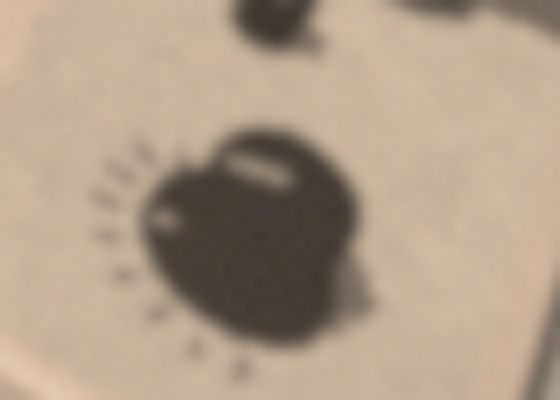

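Run:
```python
from ang import *
import pickle
d=pickle.load(open('d0.pkl','rb'));im=d['top'];E=im['extrinsics'];f=240/np.tan(np.radians(im['vfov'])/2)
def proj(uv,h):
    X=foot+h*n+uv[0]*u+np.array([0,uv[1],0]);c=np.linalg.inv(E)@np.r_[X,1];return np.array([im['cx']+f*c[0]/-c[2],im['cy']+f*-c[1]/-c[2]])
z=lambda p:((p-np.array([225,195])+.4)*5).round(0)
for a in (102,105,108,110):
    e=np.array([np.cos(np.radians(a)),np.sin(np.radians(a))]);c=np.array([-.0022,.0])
    print(a,'bar',z(proj(c+.0035*e,.03)),z(proj(c+.0185*e,.03)),'skirt',z(proj(c+.0225*e,.007)))
cv2.imwrite('pics/z18.png',cv2.convertScaleAbs(cv2.resize(im['img'][225:265,255:300],None,fx=14,fy=14,interpolation=cv2.INTER_CUBIC),alpha=1.6))
```

```text
102 bar [246. 275.] [208. 283.] skirt [203. 260.]
105 bar [246. 276.] [209. 286.] skirt [204. 263.]
108 bar [246. 276.] [210. 288.] skirt [205. 265.]
110 bar [246. 276.] [211. 289.] skirt [205. 267.]
```

View pics/z18.png

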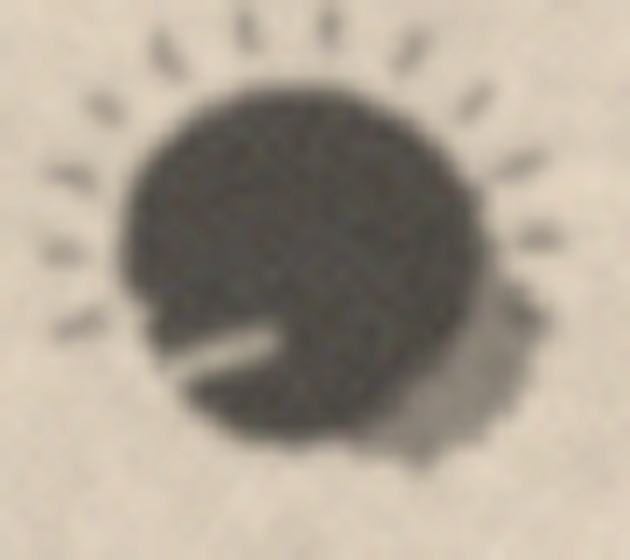

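Before pressing, I'll tighten the start angle using the saved close-up taken just before the first grip.

Run:
```python
import cv2
a=cv2.imread('pics/wrist3.png')[270:320,300:400];cv2.imwrite('pics/c3.png',cv2.convertScaleAbs(cv2.resize(a,None,fx=8,fy=8,interpolation=cv2.INTER_NEAREST),alpha=1.5))
a=cv2.imread('pics/w2.png')[205:265,285:360];cv2.imwrite('pics/c2.png',cv2.convertScaleAbs(cv2.resize(a,None,fx=8,fy=8,interpolation=cv2.INTER_NEAREST),alpha=1.5))
```

```text
(no output)
```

View pics/c3.png

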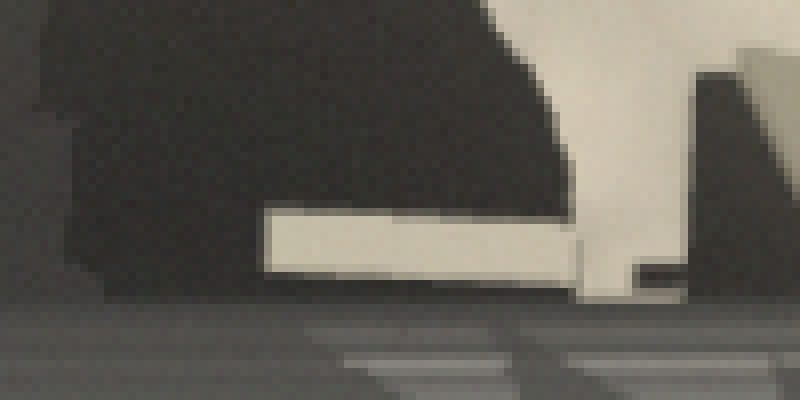

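View pics/c2.png

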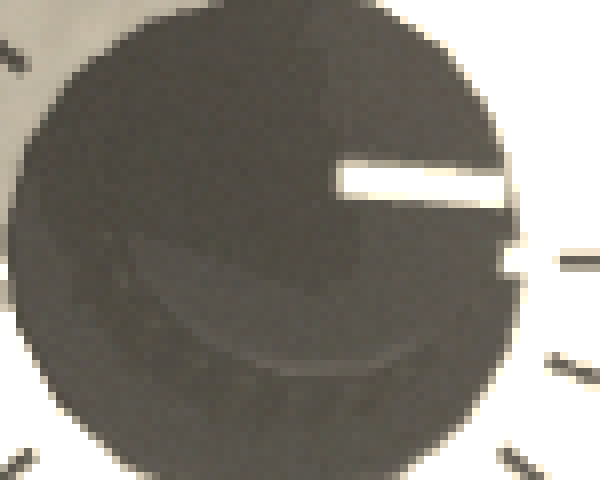

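Run:
```python
from ang import *
import pickle
d=pickle.load(open('d17.pkl','rb'));im=d['wrist'];X=np.load('X.npy')
s=arm.observe();M=np.eye(4);M[:3,:3]=R.from_rotvec(s['ee_rot']).as_matrix();M[:3,3]=s['position'];print('X check',(np.linalg.inv(M)@im['extrinsics']-X).round(3).tolist())
D=lambda E,p:np.degrees(np.arctan2(*np.diff(ang(im,E,p,.03),axis=0)[0][::-1]))
for ph in (109.6,110,110.4):
  E3=T([.5385,.1076,.0878],ph)@X;E2=T([.538,.110,.2263],ph)@X
  print(ph,'c3',D(E3,[(333.4,300.2),(371.5,301.75)]),'c2',D(E2,[(285+340/8,205+180/8),(285+506/8,205+190.5/8)]))
# ticks in now wrist? bar in clear wrist view m16
im=pickle.load(open('m16.pkl','rb'));cv2.imwrite('pics/c16.png',cv2.convertScaleAbs(cv2.resize(im['img'][215:290,280:360],None,fx=8,fy=8,interpolation=cv2.INTER_NEAREST),alpha=1.5))
```

```text
X check [[-0.0, -0.0, -0.0, 0.0], [0.001, 0.0, -0.0, 0.0], [0.0, -0.001, -0.0, -0.0], [0.0, 0.0, 0.0, 0.0]]
109.6 c3 105.7143331942687 c2 106.18074780159796
110 c3 106.08222193379497 c2 106.584717005967
110.4 c3 106.44988304470479 c2 106.9883576728921
```

View pics/c16.png

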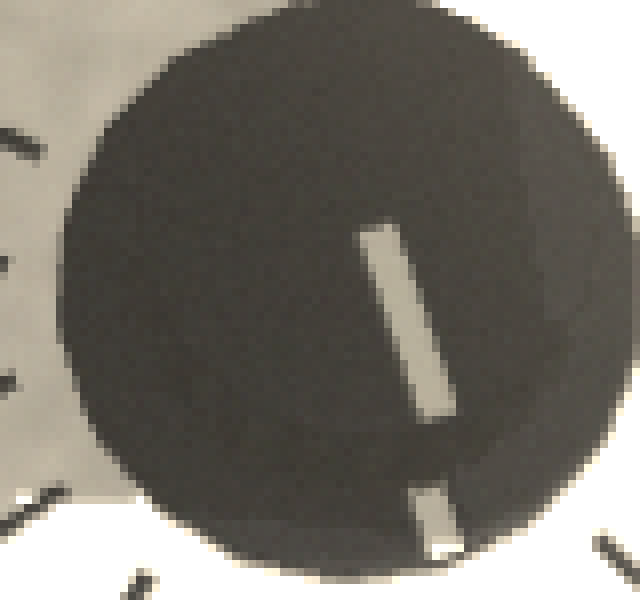

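The start angle comes out at 106.2° from two close-ups, and the mark is now at 23.4°. That's 82.8° of turn, a chord of about 31.7 mm, inside the window. Now I'll lower to just above the key.

Emit:
{"api": "move_arm", "payload": {
  "steps": "0.035 0.001 -0.001 0 255;0.065 0.001 -0.001 0 255;0.085 0.001 -0.001 0 255;0.091 0.001 -0.001 0 255;0.091 0.001 -0.001 0 255;0.091 0.001 -0.001 0 255"
}}

```text
clock: 17.95
position: [0.5189, -0.0472, 0.0993]
ee_rot: [-1.211, 1.208, 1.211]
force: [-0.2, 0.6, 0.0]
width: 0.002
```

```bash
python3 t.py .518 -.0465 .094 90
python3 - <<'E'
from h import *
d={n:arm.get_image(n) for n in ('side','wrist')}
cv2.imwrite('pics/s19.png',cv2.resize(d['side']['img'][120:270,250:450],None,fx=4,fy=4,interpolation=cv2.INTER_CUBIC))
cv2.imwrite('pics/w19.png',d['wrist']['img'])
E
```

```text
t 17.95 pos [ 0.5189 -0.0472  0.0993] x [ 0. -0. -1.] phi 90.15 w 0.002317141561466938 F [-0.24  0.59  0.03]
shift [0.0053 0.0009 0.0007] turn 0.0026 joints [-0.27  0.43  0.35  1.99 -0.21  0.75  1.77]
```

View pics/s19.png

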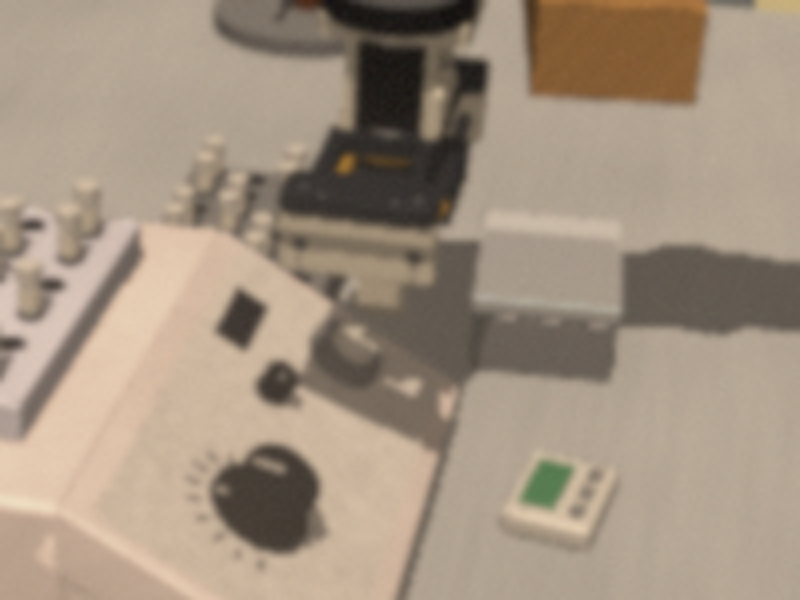

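View pics/w19.png

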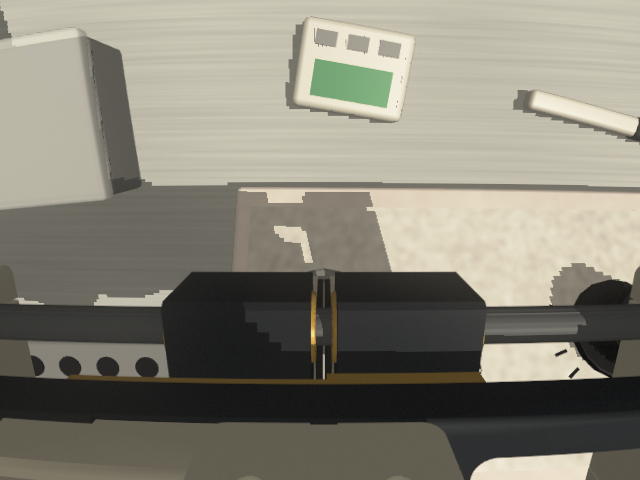

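Emit:
{"api": "move_arm", "payload": {
  "steps": "0.005 -0.003 0 0 255;0.0104 -0.006 0 0 255;0.0121 -0.007 0 0 255;0.0139 -0.008 0 0 255;0.0139 -0.008 0 0 255;0.0139 -0.008 0 0 255"
}}

```text
clock: 18.55
position: [0.5269, -0.0474, 0.0851]
ee_rot: [-1.211, 1.208, 1.21]
force: [0.2, 0.2, 4.4]
width: 0.003
```

```bash
python3 t.py .5286 -.0465 .0825 90
```

```text
t 18.55 pos [ 0.5269 -0.0474  0.0851] x [ 0.001  0.    -1.   ] phi 90.12 w 0.002706394134272943 F [0.23 0.23 4.42]
shift [ 0.0026 -0.0017  0.0009] turn 0.0021 joints [-0.26  0.46  0.34  1.99 -0.22  0.73  1.78]
```

There's contact at 4.4 N, with the key part way in. I'll press on until the force climbs past the spring's 5 N.

Emit:
{"api": "move_arm", "payload": {
  "steps": "0.001 -0.0005 0 0 255;0.002 -0.001 0 0 255;0.003 -0.0017 0 0 255;0.004 -0.0023 0 0 255;0.004 -0.0023 0 0 255;0.004 -0.0023 0 0 255"
}}

```text
clock: 19.05
position: [0.5287, -0.0474, 0.0819]
ee_rot: [-1.21, 1.208, 1.211]
force: [-4.5, 1.2, 19.0]
width: 0.006
```

```bash
python3 t.py .5286 -.0465 .0825 90
```

```text
t 19.05 pos [ 0.5287 -0.0474  0.0819] x [ 0.     0.001 -1.   ] phi 90.11 w 0.0064539068901870245 F [-4.53  1.22 19.03]
shift [-0.0006  0.0001  0.0009] turn 0.002 joints [-0.26  0.47  0.34  1.98 -0.23  0.72  1.79]
```

19 N is well above the 5 N spring, and the tip edge is about 6.6 mm below the key's resting face, so the key is fully in. I'll retract along the normal and lift clear.

Emit:
{"api": "move_arm", "payload": {
  "steps": "-0.009 0.005 0 0 255;-0.02 0.0115 0 0 255;-0.05 0.02 0 0 255;-0.09 0.02 0 0 255;-0.12 0.02 0 0 255;-0.15 0.02 0 0 255;-0.15 0.02 0 0 255;-0.15 0.02 0 0 255"
}}

```text
clock: 19.72
position: [0.5092, -0.0476, 0.232]
ee_rot: [-1.212, 1.206, 1.209]
force: [-0.7, 0.0, -0.6]
width: 0.006
```

```bash
python3 t.py .5286 -.0465 .0825 90
python3 - <<'E'
from h import *
d={n:arm.get_image(n) for n in ('side','wrist')}
cv2.imwrite('pics/s20.png',cv2.resize(d['side']['img'][120:270,250:450],None,fx=4,fy=4,interpolation=cv2.INTER_CUBIC))
cv2.imwrite('pics/w20.png',d['wrist']['img'])
P,_,_=pts(d['wrist']);n=np.array([-.5,0,.866])
H=(P-np.array([.5423,-.0465,.0665]))@n
w=(np.hypot(P[...,0]-.5313,P[...,1]+.0465)<.008);print('key top h',np.median(H[w]),w.sum());p=(abs(P[...,1]+.0465)<.03)&(P[...,0]<.512)&(P[...,0]>.495);print('panel h',np.median(H[p]))
E
```

```text
t 19.7167 pos [ 0.5092 -0.0476  0.232 ] x [ 0.003  0.    -1.   ] phi 90.12 w 0.005787944257953954 F [-0.67  0.05 -0.56]
shift [ 0.1496 -0.019   0.0009] turn 0.0022 joints [-0.34  0.25  0.41  1.87 -0.11  1.05  1.69]
key top h 0.023248983694961124 356
panel h 0.0025353465348700865
```

View pics/s20.png

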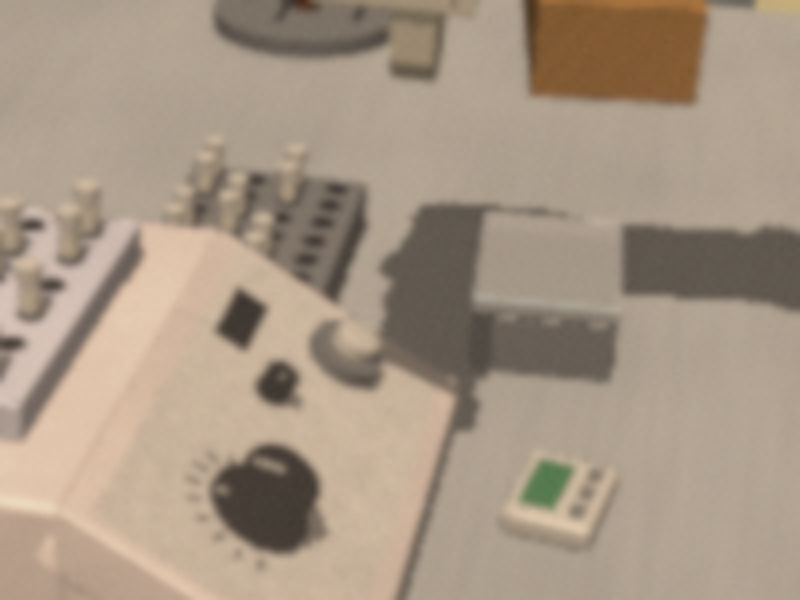

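View pics/w20.png

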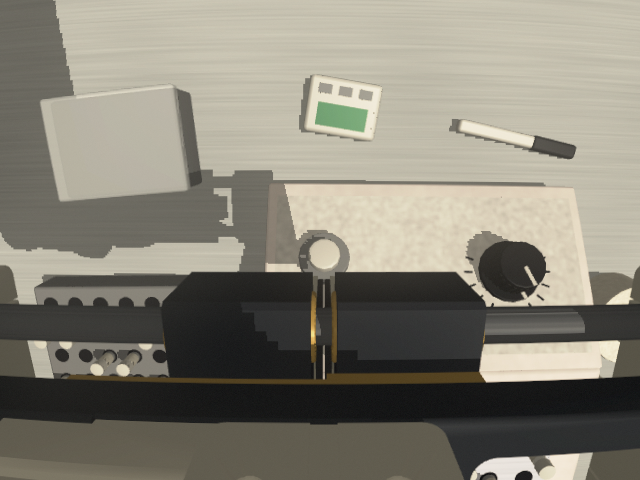

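The key is out (wrist view at (323,255), top about 21 mm above the panel). The dial is unchanged and the arm is clear of everything. Handing in.

```bash
python3 -c "
from cell import arm
print(arm.sign_off())"
```

```text
the job is handed in; nothing more can be done
None
```

I turned the dial about four clicks clockwise and let go. I then pressed the start key fully in and let it come back out, and handed the job in at about 20 s on the robot's clock. No verdict was reported.

**Dial:**
- It took three grip-and-turn strokes, then a short nudge when the side camera suggested it was slightly short.
- By the wrist camera the mark went from 106.2° to 23.4°. That is 82.8° of turn, with the mark about 31.7 mm from its start (allowed 28.3–33.2 mm).
- The views disagreed by several degrees: the side camera read lower, about 76°, and the top camera 80–87°. The 87° reading is close to the upper limit of about 87.5°.
- Between strokes the dial came to rest away from the click stops, about 30° after the first. So I set the final position by measured angle, not by counting clicks.

**Start key:** the force reached 19 N against a 5 N spring, with the fingertip edge about 6.6 mm below the key's resting face. After retracting, depth showed its top about 21 mm above the panel, so it is out.

**Other things:** I saw no change in the speed knob or the nearby bench items, judged by eye in the last side and wrist pictures. The arm was left clear of everything, with the measured force near zero.

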